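Pack spare cone cases in two layers and lower the heavy lid

ROBOT

A 6-joint arm with a two-finger parallel gripper is mounted at the origin on a cart in front of the work surface, level with it; the furniture and walls round the work are solid. World frame = base frame: x ahead of the robot, y to its left, z up, the work surface at z = 0. Lengths are in mm, angles in rad, forces in N, time in s.
With the tool pointing down it reaches from about 325 to 775 mm from the base axis. Payload 5.5 kg.
Tool frame: the origin (TCP) lies midway between the tips of the shut fingers; the grasp point (between the pads) lies 19 mm behind it; z points along the fingers, y is the direction in which the jaws open and shut (so a half turn about z gives the same grasp; the last joint's range is limited). The gripper opens to 88 mm and grips with 3 to 60 N. Pads are 20 mm wide; open, the fingers measure 115 mm over their backs; the gripper's body (75 mm by 178 mm) begins 61 mm behind the grasp point.
Start: joints at [-0.057, 0.091, 1.231, -0, 1.82, -0.057], TCP at [600.014, -0.003, 222.631] pointing down, gripper open.
Joint ranges: [-2.87, 2.87], [-0.86, 2.18], [0.17, 2.46], [-1.51, 4.65], [0.06, 2.69], [-2.65, 2.65]. Speed limits (rad/s): [2.57, 2.57, 3.01, 3.14, 3.14, 3.14].

INTERFACE

Orientations are given as a unit quaternion [x, y, z, w].
In Python, from bench import env gives the robot as it stands. The module is installed in compiled form; this text tells all that it offers.
- The arm moves only by the shell command python3 -m jog 'ROWS' [FORCE]. ROWS is JSON, a list of rows, each an object of numbers: "dx", "dy", "dz": the shift along the tool's x, y, z in m; "rx", "ry", "rz": the turn, a rotation vector about the tool's x, y, z in degrees; "gripper": the closure in counts, from 0 (fully open) to 255 (shut). A call has 1 to 10 rows; each row shifts and turns the pose as measured when the row begins, along the tool's axes as they then stand; what a row does not reach is not made up. A row lasts 1/12 s, in which the tool goes at most 41.7 mm and 7.16 degrees, less where a joint would pass 70% of its speed; a pose out of reach is approached as far as the arm can. A call with a gripper value outside its range is refused whole. The fingers move at their own pace and stop on an object; FORCE is the grip in N (left out, the last holds). Time passes only in rows, so rows that do not move let the fingers close. It gives the time, the measured TCP pose, the force and the opening at its end, in the units of the state.
- env.state(): the state, without advancing time (a new reading comes with each control period).
- env.capture(name): name is "side" or "top" or "wrist"; returns a dict with "img" (400x640x3 uint8, blue, green, red), "fovy" (degrees; the focal length in pixels is half the picture's height over the tangent of half this angle, whatever the lens; pixels are square), "cx", "cy" (the principal point, pixels), "R" (3x3) and "t" (3): a world point X has camera coordinates R X + t. Camera axes: x right, y down, z forward; pixel columns grow to the right and rows downward; lengths in mm; the calibration is good to about 2 mm. The wrist camera is an equidistant fisheye: a pixel r from the principal point sees the ray r / f radians off the axis. A picture is of the moment at which its call begins. There is no depth.
- env.finish_job(): hands the job in, once; it reports no verdict.
The state is a dict: "time": time; "joint_pos": joint angles; "qvel": joint speeds; "effort": joint torques, N m; "tcp_pos": TCP position; "orientation": TCP orientation; "contact_force": force on the tool from outside, world axes, zero at the start; "torque": the same for the moment, N m; "finger_gap": opening from 0.0 (shut) to 1.0 (fully open).
Only numpy, scipy, OpenCV 4.12 (cv2) and the standard library are available. Lean on these libraries where they do the work, as an engineer would, in place of code of your own. Each camera call takes 0.05 s, during which the arm holds its last target.

TASK

Pack the transport case for dispatch: lay all the blue-stickered round cases flat on its floor, then lay the separator sheet level on the two ledges above them with the orange rib up, and then set all the yellow-stickered cases flat on the sheet, stickers up. Then lower the heavy lid slowly by pushing against it until it is fully shut, without ever letting it slam (no faster than about 60 degrees a second). Leave the mouse and the bottles alone.

Things in the scene. Friction and masses are not known exactly. Their poses are not given: they have to be found in the camera images.
- ship_case: open grey transport case fixed to the bench, outside 184 (x) x 290 (y) x 74 mm tall, walls 8 mm, inside 168 x 274 mm; black inner floor 6 mm above the origin; a white ledge 20 mm wide stands along each short end (the inner y ends), its top 36 mm above the origin, leaving 234 mm of floor between the ledges; origin at the centre of its underside, x points away from the robot to the hinged side, y along the length
- lid (a joint): hinge angle of the heavy lid (about 0.9 kg, flat plate 184 x 290 x 12 mm) in rad: 0 = shut flat on the walls, grows as it opens, 1.57 = upright, stop at 1.8; starts near upright. The hinge is stiff enough to hold the lid at any angle; moving it takes about 5 to 6 N at the free edge when upright and much less near shut, as its weight helps. Faster than about 60 degrees a second counts as slamming
- lid_hinge_axis (a point): middle of the hinge line, 95 mm from the transport case's origin along its x and 74 mm up; the hinge runs along the transport case's y; the shut lid's underside is level with it
- lid_free_edge (a point): middle of the lid's free edge, at half the lid's thickness, 187 mm from the hinge line; behind the lid stands a fixed printer, its front about 0.72 m ahead of the robot base
- separator: white separator sheet 154 (x) x 260 (y) x 5 mm, about 120 g, flat on the bench at first, with an orange grip rib upright across its middle: 60 mm long along the sheet's x, 10 mm thick along its y, top 27 mm above the underside; origin at the centre of the underside, z up; a half turn makes no difference
- blue_1: round spare-part case, closed tin 61 mm in diameter and 24 mm tall, black base, white rim and a blue round sticker on top, 80 g; loose on the bench at first; origin at the centre of its underside, z up through the sticker; None if it is absent this time
- blue_2: round spare-part case, closed tin 61 mm in diameter and 24 mm tall, black base, white rim and a blue round sticker on top, 80 g; loose on the bench at first; origin at the centre of its underside, z up through the sticker; None if it is absent this time
- blue_3: round spare-part case, closed tin 61 mm in diameter and 24 mm tall, black base, white rim and a blue round sticker on top, 80 g; loose on the bench at first; origin at the centre of its underside, z up through the sticker; None if it is absent this time
- yellow_1: round spare-part case, closed tin 61 mm in diameter and 24 mm tall, black base, white rim and a yellow round sticker on top, 80 g; loose on the bench at first; origin at the centre of its underside, z up through the sticker; None if it is absent this time
- yellow_2: round spare-part case, closed tin 61 mm in diameter and 24 mm tall, black base, white rim and a yellow round sticker on top, 80 g; loose on the bench at first; origin at the centre of its underside, z up through the sticker; None if it is absent this time
- mouse: black computer mouse, 104 x 58 x 34 mm, bystander; origin under its centre. Ahead of it and of the round cases a fixed computer housing begins about 0.67 m ahead of the robot base
- wash_bottle: white squeeze bottle with a bent red spout, 189 mm tall, bystander; origin under its centre; to its left a tall fixed cabinet begins about 0.55 m left of the robot base
- standard_bottle_1: white bottle with blue cap, 48 mm wide, 101 mm tall, bystander; origin under its centre
Not all that is in view belongs to the job. What is shaped like the yellow_1 but red is not meant.

How it is judged (in metres and radians):
On the way, in this order (a step that is already met when the one before it is completed fails the run):
1. all blue cases that are present lie flat on the floor of the transport case, released (x of blue_1 in the frame of ship_case between -0.06 and 0.06 m and y of blue_1 in the frame of ship_case between -0.115 and 0.115 m and z of blue_1 in the frame of ship_case between 0.001 and 0.012 m and angle between each of blue_1, blue_2, blue_3's own z axis and vertical below 0.12 rad and x of blue_2 in the frame of ship_case between -0.06 and 0.06 m and y of blue_2 in the frame of ship_case between -0.115 and 0.115 m and z of blue_2 in the frame of ship_case between 0.001 and 0.012 m and x of blue_3 in the frame of ship_case between -0.06 and 0.06 m and y of blue_3 in the frame of ship_case between -0.115 and 0.115 m and z of blue_3 in the frame of ship_case between 0.001 and 0.012 m and contact force between each of blue_1, blue_2, blue_3 and the fingers below 0.3 N), for 0.2 s.
2. the separator lies level on both ledges, released (x of separator in the frame of ship_case between -0.012 and 0.012 m and y of separator in the frame of ship_case between -0.012 and 0.012 m and z of separator in the frame of ship_case between 0.031 and 0.041 m and angle between separator's own z axis and vertical below 0.05 rad and contact force between separator and the fingers below 0.3 N), for 0.2 s.
3. all yellow cases that are present lie flat on the separator, released (x of yellow_1 in the frame of ship_case between -0.06 and 0.06 m and y of yellow_1 in the frame of ship_case between -0.115 and 0.115 m and z of yellow_1 in the frame of ship_case between 0.036 and 0.047 m and angle between each of yellow_1, yellow_2's own z axis and vertical below 0.12 rad and x of yellow_2 in the frame of ship_case between -0.06 and 0.06 m and y of yellow_2 in the frame of ship_case between -0.115 and 0.115 m and z of yellow_2 in the frame of ship_case between 0.036 and 0.047 m and contact force between each of yellow_1, yellow_2 and the fingers below 0.3 N), for 0.2 s.
4. the lid is fully shut (value of joint lid below 0.035 rad), for 0.2 s.
At the end, for the whole second after the job is handed in: Blue cases flat (7 degrees), sticker up, on the floor; separator level (3 degrees) on both ledges, within 12 mm of centre; yellow cases flat, sticker up, on the separator (all heights within 5 mm); all at rest; lid shut to within 0.035 rad (x of blue_1 in the frame of ship_case between -0.06 and 0.06 m and y of blue_1 in the frame of ship_case between -0.115 and 0.115 m and z of blue_1 in the frame of ship_case between 0.001 and 0.012 m and angle between each of blue_1, blue_2, blue_3, yellow_1, yellow_2's own z axis and vertical below 0.12 rad and x of blue_2 in the frame of ship_case between -0.06 and 0.06 m and y of blue_2 in the frame of ship_case between -0.115 and 0.115 m and z of blue_2 in the frame of ship_case between 0.001 and 0.012 m and x of blue_3 in the frame of ship_case between -0.06 and 0.06 m and y of blue_3 in the frame of ship_case between -0.115 and 0.115 m and z of blue_3 in the frame of ship_case between 0.001 and 0.012 m and x of separator in the frame of ship_case between -0.012 and 0.012 m and y of separator in the frame of ship_case between -0.012 and 0.012 m and z of separator in the frame of ship_case between 0.031 and 0.041 m and angle between separator's own z axis and vertical below 0.05 rad and x of yellow_1 in the frame of ship_case between -0.06 and 0.06 m and y of yellow_1 in the frame of ship_case between -0.115 and 0.115 m and z of yellow_1 in the frame of ship_case between 0.036 and 0.047 m and x of yellow_2 in the frame of ship_case between -0.06 and 0.06 m and y of yellow_2 in the frame of ship_case between -0.115 and 0.115 m and z of yellow_2 in the frame of ship_case between 0.036 and 0.047 m and linear speed of each of blue_1, blue_2, blue_3, yellow_1, yellow_2, separator below 0.03 m/s and value of joint lid below 0.035 rad); the robot touches nothing.
It fails at once if the lid slams: it swings shut faster than 1.2 rad/s (velocity of joint lid below -1.2 rad/s).
It fails at once if a bystander (mouse or bottle) is moved by more than 30 mm or tipped (distance of any of mouse, wash_bottle, standard_bottle_1 from where it was at the start of the episode above 0.03 m or angle between any of mouse, wash_bottle, standard_bottle_1's own z axis and vertical above 0.3 rad).
Of blue_1, blue_2, blue_3 only 2 to 3 are there at a start; the rules pass over those that are not, and their reading is None.
Of yellow_1, yellow_2 only 1 to 2 are there at a start; the rules pass over those that are not, and their reading is None.
At some moment in a run one of blue_1, blue_2, blue_3, yellow_1, yellow_2 may be knocked a few centimetres aside while the robot is not near it.
It also fails if it takes over 208 s, if anything falls off the work surface, if the arm or the gripper's body presses on something with over 40 N, if the wrist force passes 120 N, or if a joint passes its speed limit or range.

## Working session

There is one attempt and no reset: what is moved stays moved. The work goes in short steps, Python scripts to look and compute and a shell command to move; the robot and the scene stay as the last step left them, time stands still between calls to the robot, and variables do not carry over. Pictures are saved under pics/ and viewed, and the job is handed in when it is done.

```bash
mkdir -p pics
python3 - <<'E'
from bench import env
import cv2
s=env.state()
print(s)
for n in("side","top","wrist"):
    c=env.capture(n); cv2.imwrite(f"pics/{n}0.png",c["img"]); print(n,c["fovy"],c["cx"],c["cy"],c["R"],c["t"])
E
```

```text
{'time': 0.0, 'joint_pos': array([-5.66885890e-02,  9.18170490e-02,  1.23188331e+00, -1.68589673e-05,
        1.81979271e+00, -5.67228136e-02]), 'qvel': array([ 0.00036062,  0.0019026 ,  0.00180252, -0.00059253, -0.00093723,
       -0.00124661]), 'effort': array([-3.13584051e-04, -4.46447504e+01, -4.06449509e+01,  6.96761138e-02,
        2.93726998e-02, -1.50731516e-04]), 'tcp_pos': array([5.99700611e+02, 1.63422773e-02, 2.21533366e+02]), 'orientation': array([ 7.07095825e-01,  7.07117099e-01, -6.38835687e-04, -7.03458258e-04]), 'contact_force': array([-0.17475503, -0.96070895,  1.2041551 ]), 'torque': array([-0.00702291, -0.0122717 ,  0.00630468]), 'finger_gap': 0.9942903125845013}
side 57.731336886117255 317.0824053086221 196.579483855983 [[ 0.97983131 -0.19964669 -0.00847413]
 [-0.11391298 -0.5232176  -0.84455147]
 [ 0.16417809  0.82848328 -0.53540733]] [-537.3271883   102.58528348 1232.63710879]
top 46.60044468329708 323.89940276944714 200.33128372598094 [[-0.0471302  -0.99887727 -0.00478957]
 [-0.96675952  0.04682006 -0.25136411]
 [ 0.25130615 -0.00721648 -0.96788075]] [   8.48899928  545.4699994  1642.18825712]
wrist 65.70646984690485 313.1664447943335 199.50372020245118 [[ 9.99997299e-01 -1.28428245e-04 -2.32066474e-03]
 [ 5.66942137e-04 -9.54832976e-01  2.97142502e-01]
 [-2.25400871e-03 -2.97143016e-01 -9.54830324e-01]] [-598.2632405   -37.03916151  391.33738229]
```

View images.

View pics/side0.png

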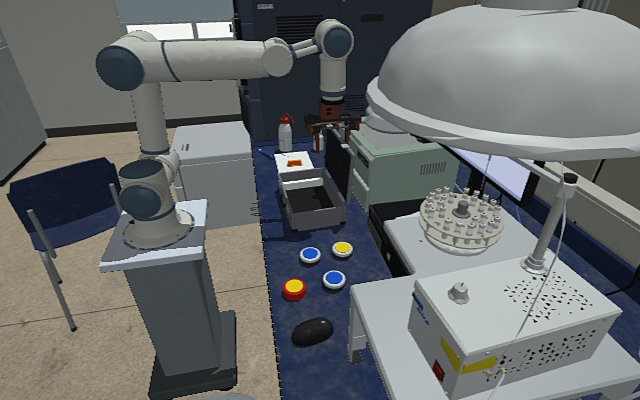

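View pics/top0.png

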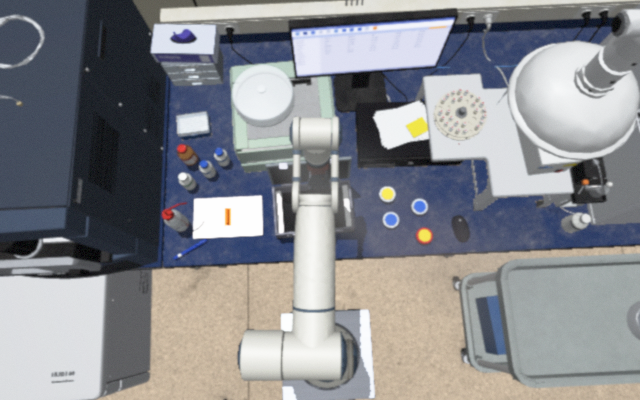

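View pics/wrist0.png

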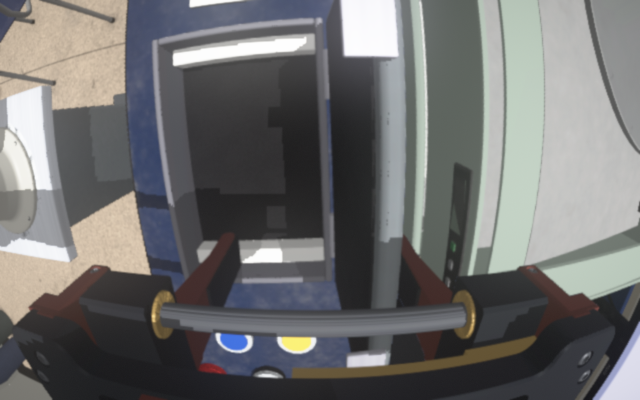

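```bash
cat > h.py <<'E'
import numpy as np, cv2
from bench import env
def f_of(c): return 200/np.tan(np.radians(c["fovy"])/2)
def ray(c,u,v,fish=False):
    f=f_of(c); x=(u-c["cx"])/f; y=(v-c["cy"])/f
    if fish:
        r=np.hypot(x,y); d=np.array([x/r*np.sin(r),y/r*np.sin(r),np.cos(r)]) if r>1e-9 else np.array([0,0,1.])
    else: d=np.array([x,y,1.])
    R=np.array(c["R"]);t=np.array(c["t"])
    return -R.T@t, R.T@d
def onz(c,u,v,z,fish=False):
    o,d=ray(c,u,v,fish); return o+d*(z-o[2])/d[2]
def proj(c,X,fish=False):
    p=np.array(c["R"])@np.array(X,float)+np.array(c["t"]);f=f_of(c)
    if fish:
        r=np.hypot(p[0],p[1]);th=np.arctan2(r,p[2]);return c["cx"]+f*th*p[0]/r,c["cy"]+f*th*p[1]/r
    return c["cx"]+f*p[0]/p[2],c["cy"]+f*p[1]/p[2]
def blobs(img,col,amin=30):
    hsv=cv2.cvtColor(img,cv2.COLOR_BGR2HSV)
    lo,hi={"blue":((100,130,130),(125,255,255)),"yellow":((22,140,140),(34,255,255)),"orange":((5,150,120),(20,255,255)),"white":((0,0,200),(179,40,255))}[col]
    m=cv2.inRange(hsv,lo,hi)
    n,l,st,ce=cv2.connectedComponentsWithStats(m)
    out=[]
    for i in range(1,n):
        if st[i,4]>=amin:
            cn=max(cv2.findContours((l==i).astype(np.uint8),cv2.RETR_EXTERNAL,cv2.CHAIN_APPROX_NONE)[0],key=len)
            out.append((ce[i],st[i,4],st[i,:4],cn))
    return out
def cap(n,name=None):
    c=env.capture(n)
    if name: cv2.imwrite(f"pics/{name}.png",c["img"])
    return c
E
python3 - <<'E'
from h import *
for n in("top","side"):
    c=cap(n)
    for col,z in(("blue",24),("yellow",24),("orange",27)):
        for ce,a,b,cn in blobs(c["img"],col,25):
            X=onz(c,*ce,z)
            if 250<X[0]<800 and abs(X[1])<600: print(n,col,ce.round(1),a,b,X.round(0))
c=cap("top"); im=cv2.resize(c["img"][110:280,150:490],None,fx=2.35,fy=2.35,interpolation=cv2.INTER_CUBIC); cv2.imwrite("pics/top1.png",im)
c=cap("side"); im=cv2.resize(c["img"][100:360,240:440],None,fx=2.3,fy=2.3,interpolation=cv2.INTER_CUBIC); cv2.imwrite("pics/side1.png",im)
E
```

```text
top blue [218.3 150.7] 47 [215 147   8   8] [777. 384.  24.]
top blue [203.2 163.2] 47 [199 159   9   9] [728. 442.  24.]
top blue [419.4 206. ] 80 [415 201  10  11] [ 518. -377.   24.]
top blue [390.6 219.3] 79 [386 215  10  10] [ 472. -264.   24.]
top blue [193.4 246.1] 99 [181 239  26  16] [406. 472.  24.]
top yellow [387.1 193.4] 72 [383 189   9  10] [ 573. -259.   24.]
top yellow [424.1 235. ] 103 [419 230  11  11] [ 406. -383.   24.]
top orange [227.5 216. ] 60 [226 209   4  15] [513. 346.  27.]
top orange [424.3 235.9] 52 [417 228  15  15] [ 402. -383.   27.]
side blue [309.6 252.8] 119 [303 248  14  10] [ 472. -265.   24.]
side blue [333.6 277.3] 156 [326 272  16  12] [ 518. -377.   24.]
side yellow [342.  247.1] 110 [335 243  15   9] [ 573. -260.   24.]
side yellow [293.8 285.5] 171 [286 280  17  12] [ 407. -385.   24.]
side orange [294.1 162.5] 68 [287 160  15   7] [513. 323.  27.]
```

View pics/top1.png

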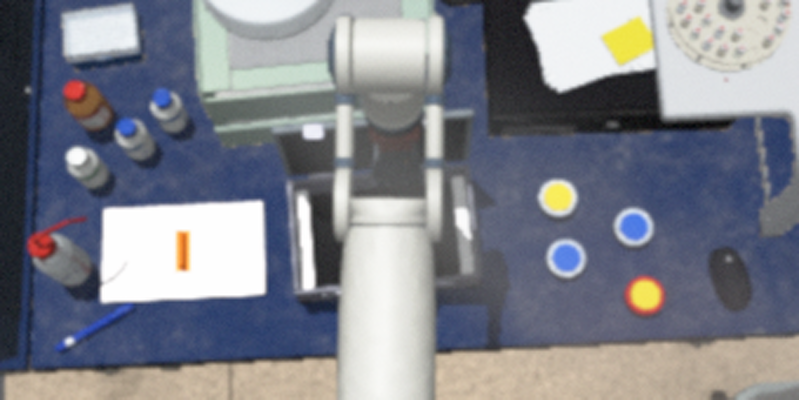

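View pics/side1.png

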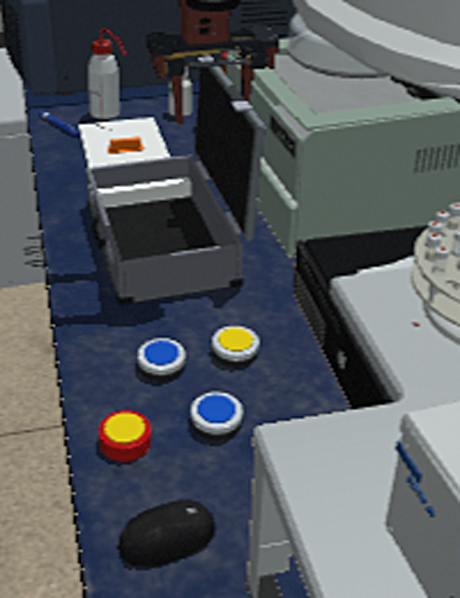

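Run:
```python
from h import *
c=cap("wrist")
for p,z in(((155,40),74),((320,20),74),((331,281),74),((184,283),74),((378,50),261),((378,360),261),((175,60),36),((313,45),36),((200,255),36),((324,255),36)): print(p,z,onz(c,*p,z,True).round(0))
c=cap("top")
hsv=cv2.cvtColor(c["img"],cv2.COLOR_BGR2HSV)
m=cv2.inRange(hsv[190:245,185:270],(0,0,150),(179,60,255))
m=cv2.morphologyEx(m,cv2.MORPH_CLOSE,np.ones((5,5)))
cn=max(cv2.findContours(m,cv2.RETR_EXTERNAL,cv2.CHAIN_APPROX_NONE)[0],key=cv2.contourArea)
ap=cv2.approxPolyDP(cn,5,True)[:,0]+[185,190]
for p in ap: print(p,onz(c,*p,5).round(0))
P=np.array([onz(c,*(q+[185,190]),5)[:2] for q in cn[:,0]],np.float32)
print(cv2.minAreaRect(P))
im=cv2.resize(cap("wrist")["img"][0:300,130:430],None,fx=2,fy=2,interpolation=cv2.INTER_CUBIC); cv2.imwrite("pics/w1.png",im)
```

```text
(155, 40) 74 [429. 163.  74.]
(320, 20) 74 [606. 169.  74.]
(331, 281) 74 [ 620. -116.   74.]
(184, 283) 74 [ 436. -126.   74.]
(378, 50) 261 [625. 104. 261.]
(378, 360) 261 [636. -53. 261.]
(175, 60) 36 [437. 144.  36.]
(313, 45) 36 [599. 150.  36.]
(200, 255) 36 [ 449. -105.   36.]
(324, 255) 36 [ 612. -101.   36.]
[261 195] [595. 222.   5.]
[194 198] [595. 480.   5.]
[192 237] [444. 484.   5.]
[261 235] [439. 225.   5.]
((516.5439453125, 350.7767333984375), (160.83392333984375, 268.963623046875), 0.1215236708521843)
```

View pics/w1.png

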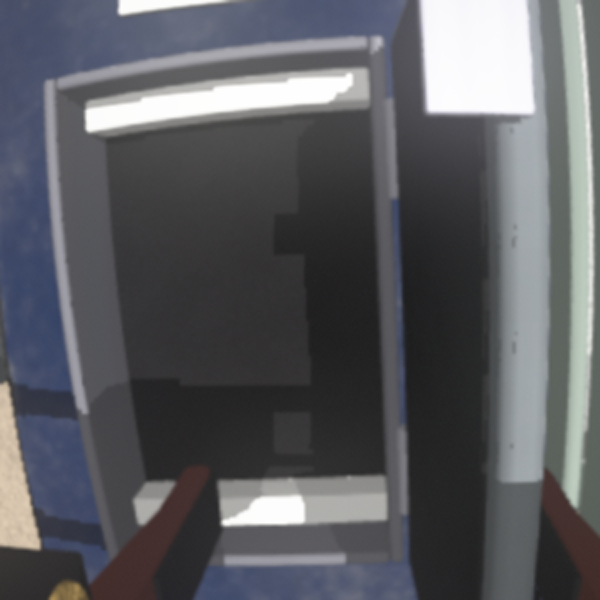

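Candidates, all pixels in the top view: blue A (391,219), blue B (419,206), yellow (387,193). The red tin with a yellow centre (424,235) is the decoy. The blue spots at (203,163) and (218,151) are bottle caps, (193,246) is a pen, and (416,128) is a paper note on the housing. The close crop shows the tins at (391,219) and (419,206) with white rims and blue stickers, and (387,193) with a yellow one. Only two blue and one yellow are visible.

```bash
python3 -m jog '[{"dz":-0.04},{"dz":-0.04},{"rz":-7.1},{"rz":-7.1},{"rz":-7.1},{"rz":-7.1},{"rz":-7.1},{"rz":-7.1},{"rz":-7.1},{"rz":-7.1}]'; python3 -m jog '[{"rz":-7.1},{"rz":-7.1},{"rz":-7.1},{"rz":-7.1},{"rz":-7},{"gripper":0}]'
```

```text
invalid input
invalid input
```

```bash
python3 -m jog '[{"dx":0,"dy":0,"dz":-0.04,"rx":0,"ry":0,"rz":0,"gripper":0}]'; python3 -m jog '[{"dz":-0.04,"gripper":0}]'
```

```text
time: 0.58
tcp_pos: [597.0, 0.2, 250.4]
orientation: [0.707, 0.707, -0.006, -0.007]
contact_force: [5.0, 0.0, -5.5]
finger_gap: 0.998invalid input
```

```bash
python3 -m jog '[{"dx":0,"dy":0,"dz":-0.04,"rx":0,"ry":0,"rz":0,"gripper":0},{"dx":0,"dy":0,"dz":-0.04,"rx":0,"ry":0,"rz":-7.1,"gripper":0},{"dx":0,"dy":0,"dz":0,"rx":0,"ry":0,"rz":-7.1,"gripper":0},{"dx":0,"dy":0,"dz":0,"rx":0,"ry":0,"rz":-7.1,"gripper":0},{"dx":0,"dy":0,"dz":0,"rx":0,"ry":0,"rz":-7.1,"gripper":0},{"dx":0,"dy":0,"dz":0,"rx":0,"ry":0,"rz":-7.1,"gripper":0},{"dx":0,"dy":0,"dz":0,"rx":0,"ry":0,"rz":-7.1,"gripper":0},{"dx":0,"dy":0,"dz":0,"rx":0,"ry":0,"rz":-7.1,"gripper":0},{"dx":0,"dy":0,"dz":0,"rx":0,"ry":0,"rz":-7.1,"gripper":0},{"dx":0,"dy":0,"dz":0,"rx":0,"ry":0,"rz":-7.1,"gripper":0}]'
cat > s.py <<'E'
# state + displacement needed to targets: python3 s.py x y z [yaw]  (tool frame, m)
import sys
from h import *
from scipy.spatial.transform import Rotation as Rn
s=env.state();p=np.array(s["tcp_pos"]);R=Rn.from_quat(s["orientation"]).as_matrix()
yaw=np.degrees(np.arctan2(-R[0,1],R[1,1]))
print("t%.2f"%s["time"],"p",p.round(1),"yaw(y-axis)",yaw.round(2),"zaxis",R[:,2].round(3),"F",np.round(s["contact_force"],1),"gap",round(float(s["finger_gap"]),3))
if len(sys.argv)>3:
    d=R.T@(np.array([float(a) for a in sys.argv[1:4]])-p)/1000
    want=float(sys.argv[4]) if len(sys.argv)>4 else 2.0
    W=Rn.from_euler('z',want,degrees=True).as_matrix()@np.array([[-1,0,0],[0,1,0],[0,0,-1.]])
    print("tool move m",d.round(4),"rotvec",np.degrees(Rn.from_matrix(R.T@W).as_rotvec()).round(2))
E
python3 s.py 472 -264 200
```

```text
time: 1.42
tcp_pos: [598.8, 0.1, 342.8]
orientation: [0.22, 0.976, -0.001, -0.004]
contact_force: [-0.3, -0.1, -1.0]
finger_gap: 0.997
t1.42 p [5.988e+02 1.000e-01 3.428e+02] yaw(y-axis) -25.38 zaxis [-0.008  0.001 -1.   ] F [-0.3 -0.1 -1. ] gap 0.997
tool move m [ 0.0003 -0.2926  0.1437] rotvec [ -0.06  -0.47 -27.38]
```

```bash
python3 -m jog '[{"dx":0,"dy":0,"dz":0,"rx":0,"ry":0,"rz":-6.9,"gripper":0},{"dx":0,"dy":0,"dz":0,"rx":0,"ry":0,"rz":-6.9,"gripper":0},{"dx":0,"dy":0,"dz":0,"rx":0,"ry":0,"rz":-6.9,"gripper":0},{"dx":0,"dy":0,"dz":0,"rx":0,"ry":0,"rz":-6.9,"gripper":0},{"dx":0.018,"dy":-0.036,"dz":0,"rx":0,"ry":0,"rz":0,"gripper":0},{"dx":0.018,"dy":-0.036,"dz":0,"rx":0,"ry":0,"rz":0,"gripper":0},{"dx":0.018,"dy":-0.036,"dz":0,"rx":0,"ry":0,"rz":0,"gripper":0},{"dx":0.018,"dy":-0.036,"dz":0,"rx":0,"ry":0,"rz":0,"gripper":0},{"dx":0.018,"dy":-0.036,"dz":0,"rx":0,"ry":0,"rz":0,"gripper":0},{"dx":0.018,"dy":-0.036,"dz":0,"rx":0,"ry":0,"rz":0,"gripper":0}]'
python3 s.py 472 -264 120
python3 - <<'E'
from h import *
c=cap("wrist","w2")
for col in("blue","yellow"):
    for ce,a,b,cn in blobs(c["img"],col,60): print(col,ce.round(0),a,onz(c,*ce,24,True).round(1))
t=cap("top","t2")
for col in("blue","yellow"):
    for ce,a,b,cn in blobs(t["img"],col,40): print(col,ce.round(0),a,onz(t,*ce,24).round(1))
E
```

```text
time: 2.25
tcp_pos: [505.2, -222.3, 341.4]
orientation: [-0.041, 0.999, 0.002, -0.004]
contact_force: [-0.0, -0.4, -0.5]
finger_gap: 0.999
t2.25 p [ 505.2 -222.3  341.4] yaw(y-axis) 4.66 zaxis [-0.009  0.003 -1.   ] F [-0.  -0.4 -0.5] gap 0.999
tool move m [ 0.0346 -0.0396  0.2215] rotvec [ 0.2  -0.48  2.66]
blue [288. 137.] 560 [ 470.9 -264.5   24. ]
blue [217. 162.] 510 [ 516.8 -376.9   24. ]
yellow [219.  91.] 263 [ 403.5 -378.6   24. ]
blue [184.  35.] 59 [1300.6  532.1   24. ]
blue [218. 151.] 49 [777.  383.8  24. ]
blue [203. 163.] 45 [728.3 442.2  24. ]
blue [420. 206.] 75 [ 517.5 -377.3   24. ]
blue [194. 246.] 99 [406.3 471.6  24. ]
yellow [420. 124.] 127 [ 849.  -410.1   24. ]
yellow [387. 194.] 62 [ 571.8 -259.7   24. ]
```

View pics/w2.png

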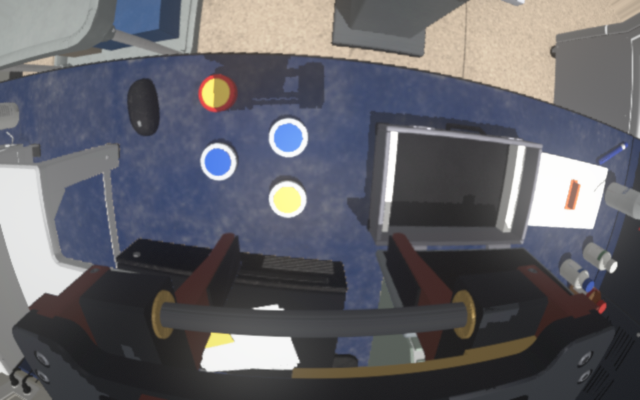

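View pics/t2.png

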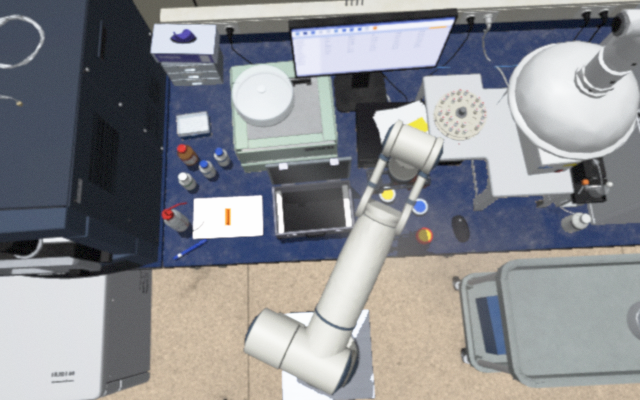

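```bash
python3 -m jog '[{"dx":0.017,"dy":-0.02,"dz":0.03,"rx":0,"ry":0,"rz":2.7,"gripper":0},{"dx":0.017,"dy":-0.02,"dz":0.03,"rx":0,"ry":0,"rz":0,"gripper":0},{"dx":0,"dy":0,"dz":0.04,"rx":0,"ry":0,"rz":0,"gripper":0},{"dx":0,"dy":0,"dz":0.04,"rx":0,"ry":0,"rz":0,"gripper":0},{"dx":0,"dy":0,"dz":0.04,"rx":0,"ry":0,"rz":0,"gripper":0},{"dx":0,"dy":0,"dz":0.04,"rx":0,"ry":0,"rz":0,"gripper":0},{"dx":0,"dy":0,"dz":0.03,"rx":0,"ry":0,"rz":0,"gripper":0},{"dx":0,"dy":0,"dz":0,"rx":0,"ry":0,"rz":0,"gripper":0}]'
python3 s.py 471 -264.5 6
```

```text
time: 3.02
tcp_pos: [472.1, -267.3, 87.4]
orientation: [-0.01, 1.0, -0.001, 0.001]
contact_force: [-0.8, 0.7, -0.4]
finger_gap: 0.999
t3.02 p [ 472.1 -267.3   87.4] yaw(y-axis) 1.16 zaxis [ 0.002 -0.003 -1.   ] F [-0.8  0.7 -0.4] gap 0.999
tool move m [0.0012 0.003  0.0814] rotvec [-0.16  0.12 -0.84]
```

```bash
python3 -m jog '[{"dx":0.001,"dy":0.003,"dz":0.03,"rx":0,"ry":0,"rz":-0.8,"gripper":0},{"dx":0,"dy":0,"dz":0.03,"rx":0,"ry":0,"rz":0,"gripper":0},{"dx":0,"dy":0,"dz":0.015,"rx":0,"ry":0,"rz":0,"gripper":0},{"dx":0,"dy":0,"dz":0,"rx":0,"ry":0,"rz":0,"gripper":0}]' 
python3 s.py 471 -264.5 6
python3 - <<'E'
from h import *
c=cap("wrist","w3")
for ce,a,b,cn in blobs(c["img"],"blue",60): print(ce.round(0),a,onz(c,*ce,24,True).round(1))
E
```

```text
time: 3.35
tcp_pos: [474.4, -263.1, 15.4]
orientation: [-0.018, 1.0, -0.002, 0.003]
contact_force: [-0.1, -0.1, -0.5]
finger_gap: 0.997
t3.35 p [ 474.4 -263.1   15.4] yaw(y-axis) 2.12 zaxis [ 0.007 -0.004 -1.   ] F [-0.1 -0.1 -0.5] gap 0.997
tool move m [ 0.0035 -0.0012  0.0094] rotvec [-0.26  0.37  0.12]
[311. 254.] 4181 [ 470.7 -265.6   24. ]
```

View pics/w3.png

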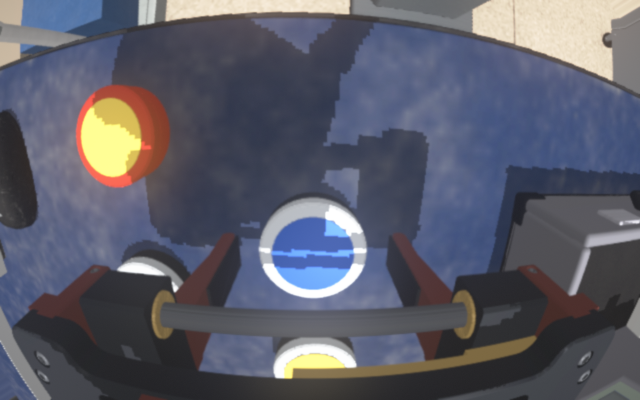

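The blue tin sits at (311,254), centred between the open fingers. I'll go 10 mm lower and grip.

```bash
python3 -m jog '[{"dx":0.004,"dy":-0.002,"dz":0.006,"rx":-0.2,"ry":0.4,"rz":0,"gripper":0},{"dx":0,"dy":0,"dz":0.003,"rx":0,"ry":0,"rz":0,"gripper":0},{"dx":0,"dy":0,"dz":0,"rx":0,"ry":0,"rz":0,"gripper":255},{"dx":0,"dy":0,"dz":0,"rx":0,"ry":0,"rz":0,"gripper":255},{"dx":0,"dy":0,"dz":0,"rx":0,"ry":0,"rz":0,"gripper":255},{"dx":0,"dy":0,"dz":0,"rx":0,"ry":0,"rz":0,"gripper":255},{"dx":0,"dy":0,"dz":0,"rx":0,"ry":0,"rz":0,"gripper":255},{"dx":0,"dy":0,"dz":0,"rx":0,"ry":0,"rz":0,"gripper":255}]' 25
python3 s.py 471 -264.5 160
```

```text
time: 4.07
tcp_pos: [476.8, -268.9, 19.4]
orientation: [-0.019, 1.0, -0.005, 0.007]
contact_force: [-0.2, 0.9, -1.1]
finger_gap: 0.685
t4.07 p [ 476.8 -268.9   19.4] yaw(y-axis) 2.14 zaxis [ 0.014 -0.01  -1.   ] F [-0.2  0.9 -1.1] gap 0.685
tool move m [ 0.0037  0.0031 -0.1407] rotvec [-0.62  0.8   0.15]
```

```bash
python3 - <<'E'
from h import *
c=cap("wrist","w4")
c=cap("side"); cv2.imwrite("pics/s4.png",cv2.resize(c["img"][180:330,240:400],None,fx=4,fy=4,interpolation=cv2.INTER_CUBIC))
s=env.state(); print(s["tcp_pos"])
E
python3 s.py
```

```text
[ 476.71439721 -268.77086069   19.14667989]
t4.17 p [ 476.7 -268.8   19.1] yaw(y-axis) 2.15 zaxis [ 0.014 -0.01  -1.   ] F [ 0.7  0.8 -0.6] gap 0.684
```

View pics/w4.png

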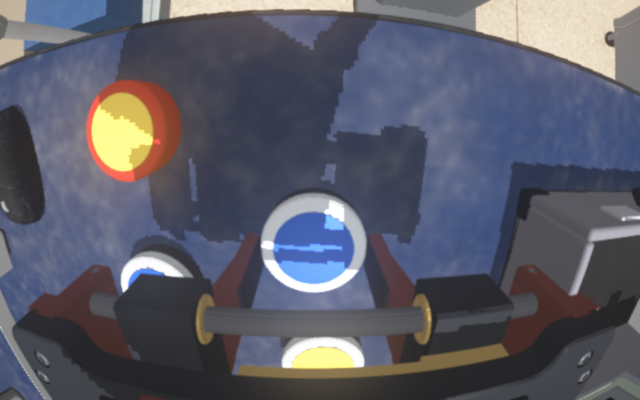

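View pics/s4.png

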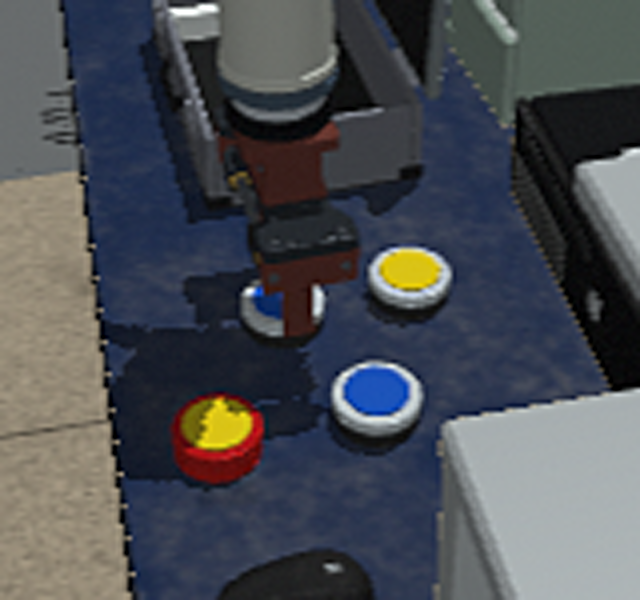

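```bash
python3 -m jog '[{"dx":0,"dy":0,"dz":-0.03,"rx":0,"ry":0,"rz":0,"gripper":255},{"dx":0,"dy":0,"dz":-0.04,"rx":-0.6,"ry":0.8,"rz":0,"gripper":255},{"dx":0,"dy":0,"dz":-0.04,"rx":0,"ry":0,"rz":0,"gripper":255},{"dx":-0.01,"dy":0.03,"dz":-0.025,"rx":0,"ry":0,"rz":0,"gripper":255},{"dx":-0.01,"dy":0.04,"dz":0,"rx":0,"ry":0,"rz":0,"gripper":255},{"dx":-0.01,"dy":0.04,"dz":0,"rx":0,"ry":0,"rz":0,"gripper":255},{"dx":-0.01,"dy":0.04,"dz":0,"rx":0,"ry":0,"rz":0,"gripper":255},{"dx":0,"dy":0.03,"dz":0,"rx":0,"ry":0,"rz":0,"gripper":255}]'
python3 s.py 525 -28 160
python3 - <<'E'
from h import *
c=cap("wrist","w5")
c=cap("side"); cv2.imwrite("pics/s5.png",cv2.resize(c["img"][120:330,220:400],None,fx=2.8,fy=2.8,interpolation=cv2.INTER_CUBIC))
E
```

```text
time: 4.83
tcp_pos: [508.3, -85.6, 157.9]
orientation: [-0.012, 1.0, 0.002, -0.003]
contact_force: [0.6, -1.3, -1.7]
finger_gap: 0.683
t4.83 p [508.3 -85.6 157.9] yaw(y-axis) 1.39 zaxis [-0.005  0.004 -1.   ] F [ 0.6 -1.3 -1.7] gap 0.683
tool move m [-0.0181  0.0571 -0.0019] rotvec [ 0.22 -0.29 -0.61]
```

View pics/w5.png

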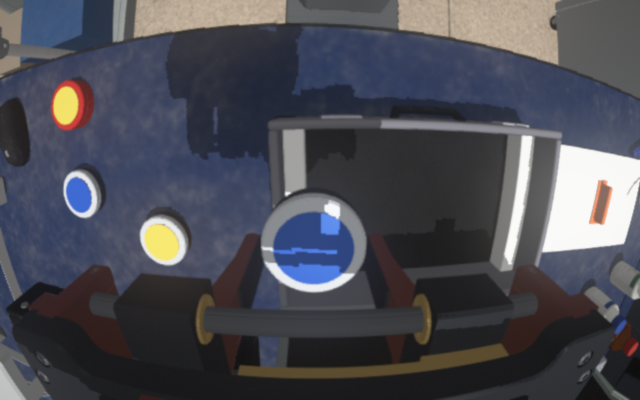

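View pics/s5.png

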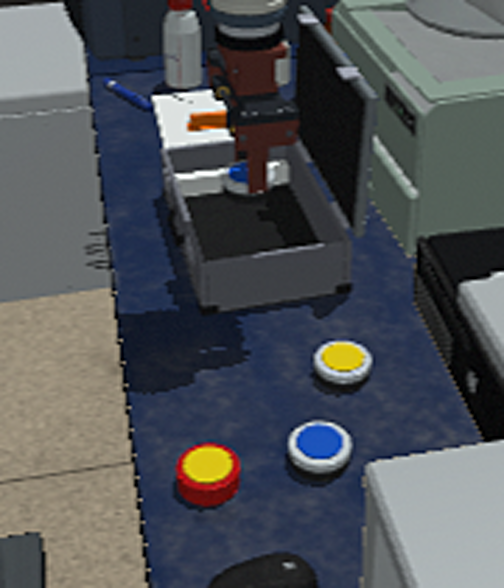

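Run:
```python
from h import *
c=cap("wrist")
s=env.state();p=s["tcp_pos"];print(p)
b=max(blobs(c["img"],"blue",60),key=lambda b:b[1]);print(b[0])
for z in range(int(p[2])-10,int(p[2])+26,5): print(z,(onz(c,*b[0],z,True)-p).round(1))
for q in((270,121),(560,132)): print(q,onz(c,*q,74,True).round(1))
im=c["img"][90:300,255:575]; cv2.imwrite("pics/w5z.png",cv2.resize(im,None,fx=2.5,fy=2.5,interpolation=cv2.INTER_CUBIC))
t=cap("top");cv2.imwrite("pics/t5z.png",cv2.resize(t["img"][150:250,260:370],None,fx=6,fy=6,interpolation=cv2.INTER_CUBIC))
```

```text
[507.53959012 -86.28887544 157.69574932]
[311.2814739  271.63254862]
147 [ 19.3   0.4 -10.7]
152 [16.4  0.3 -5.7]
157 [13.5  0.3 -0.7]
162 [10.6  0.2  4.3]
167 [7.6 0.1 9.3]
172 [ 4.7  0.  14.3]
177 [ 1.8 -0.  19.3]
182 [-1.1 -0.1 24.3]
(270, 121) [ 436.7 -121.1   74. ]
(560, 132) [422.8 161.8  74. ]
```

View pics/w5z.png

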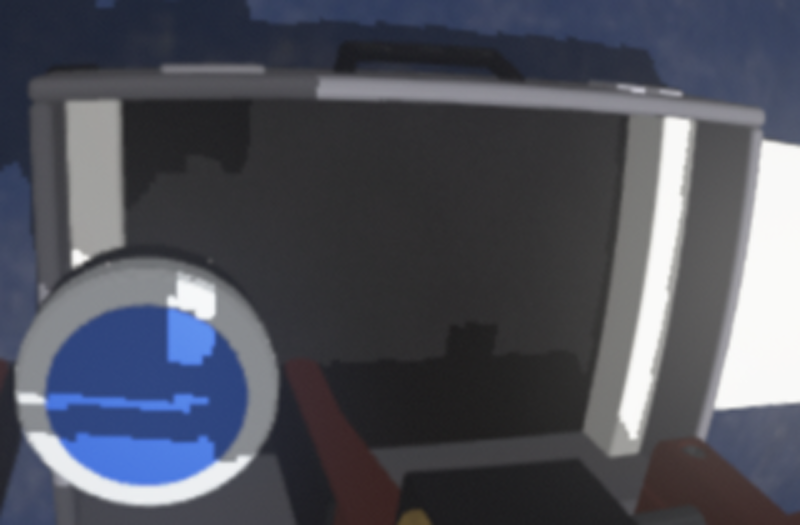

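View pics/t5z.png

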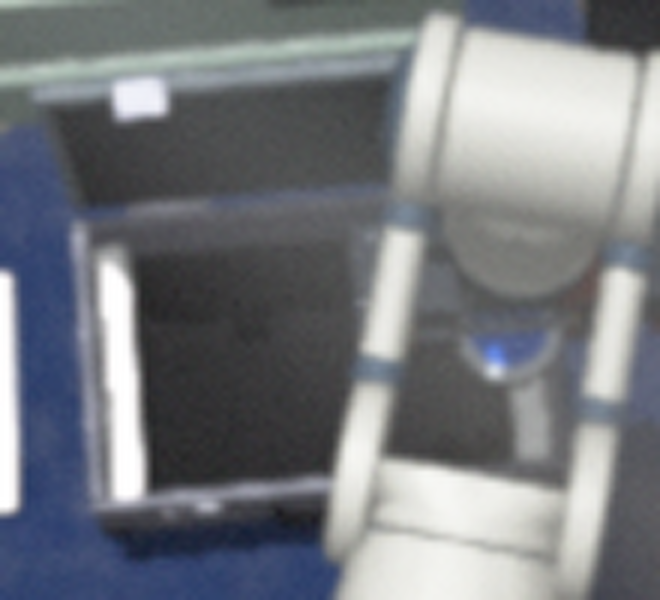

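```bash
python3 - <<'E'
from h import *
c=cap("wrist")
s=env.state();p=s["tcp_pos"]
for z in range(int(p[2])-10,int(p[2])+26,5): print(z,(onz(c,314,248,z,True)-p).round(1))
for q in((268,121),(560,136)): print(q,onz(c,*q,74,True).round(1))
E
python3 s.py 525 -26 120
```

```text
147 [  1.9   0.3 -10.3]
152 [-0.5  0.2 -5.3]
157 [-2.9  0.1 -0.3]
162 [-5.3  0.   4.7]
167 [-7.7 -0.1  9.7]
172 [-10.2  -0.2  14.7]
177 [-12.6  -0.3  19.7]
182 [-15.   -0.3  24.7]
(268, 121) [ 436.2 -126.2   74. ]
(560, 136) [427.2 158.   74. ]
t5.08 p [507.3 -88.6 157.3] yaw(y-axis) 1.37 zaxis [-0.007  0.002 -1.   ] F [-0.2 -0.7 -1.4] gap 0.682
tool move m [-0.0195  0.0621  0.0373] rotvec [ 0.15 -0.4  -0.63]
```

```bash
python3 -m jog '[{"dx":-0.012,"dy":0.03,"dz":0,"rx":0,"ry":0,"rz":-0.6,"gripper":255},{"dx":-0.011,"dy":0.03,"dz":0.01,"rx":0,"ry":-0.4,"rz":0,"gripper":255},{"dx":0,"dy":0,"dz":0.025,"rx":0,"ry":0,"rz":0,"gripper":255},{"dx":0,"dy":0,"dz":0.025,"rx":0,"ry":0,"rz":0,"gripper":255},{"dx":0,"dy":0,"dz":0.02,"rx":0,"ry":0,"rz":0,"gripper":255},{"dx":0,"dy":0,"dz":0,"rx":0,"ry":0,"rz":0,"gripper":255}]'
python3 s.py 530 -28 26
```

```text
time: 5.58
tcp_pos: [530.5, -35.7, 74.8]
orientation: [-0.01, 1.0, -0.0, 0.001]
contact_force: [-1.2, 0.2, -1.2]
finger_gap: 0.688
t5.58 p [530.5 -35.7  74.8] yaw(y-axis) 1.17 zaxis [ 0.003 -0.001 -1.   ] F [-1.2  0.2 -1.2] gap 0.688
tool move m [0.0005 0.0078 0.0488] rotvec [-0.04  0.14 -0.83]
```

```bash
python3 -m jog '[{"dx":0,"dy":0.008,"dz":0.015,"rx":0,"ry":0,"rz":-0.8,"gripper":255},{"dx":0,"dy":0,"dz":0.015,"rx":0,"ry":0,"rz":0,"gripper":255},{"dx":0,"dy":0,"dz":0.013,"rx":0,"ry":0,"rz":0,"gripper":255},{"dx":0,"dy":0,"dz":0,"rx":0,"ry":0,"rz":0,"gripper":255}]'
python3 s.py 530 -28 26
python3 - <<'E'
from h import *
c=cap("wrist","w6")
E
```

```text
time: 5.92
tcp_pos: [530.7, -33.4, 31.5]
orientation: [-0.013, 1.0, -0.001, 0.001]
contact_force: [-0.7, -0.1, -0.8]
finger_gap: 0.687
t5.92 p [530.7 -33.4  31.5] yaw(y-axis) 1.53 zaxis [ 0.002 -0.002 -1.   ] F [-0.7 -0.1 -0.8] gap 0.687
tool move m [0.0006 0.0055 0.0055] rotvec [-0.12  0.11 -0.47]
```

View pics/w6.png

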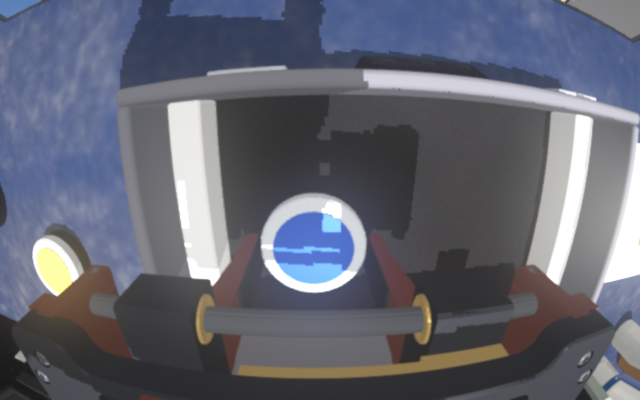

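```bash
python3 -m jog '[{"dx":0,"dy":0.012,"dz":0.003,"rx":0,"ry":0,"rz":0,"gripper":255},{"dx":0,"dy":0,"dz":0.004,"rx":0,"ry":0,"rz":0,"gripper":255},{"dx":0,"dy":0,"dz":0,"rx":0,"ry":0,"rz":0,"gripper":255}]'
python3 s.py 530 -28 26
```

```text
time: 6.22
tcp_pos: [532.9, -22.1, 29.0]
orientation: [-0.012, 1.0, -0.001, 0.004]
contact_force: [-0.8, -0.1, -1.3]
finger_gap: 0.683
t6.22 p [532.9 -22.1  29. ] yaw(y-axis) 1.37 zaxis [ 0.008 -0.003 -1.   ] F [-0.8 -0.1 -1.3] gap 0.683
tool move m [ 0.0031 -0.0058  0.003 ] rotvec [-0.17  0.46 -0.63]
```

```bash
python3 -m jog '[{"dx":0.002,"dy":-0.004,"dz":0.004,"rx":0,"ry":0.4,"rz":-0.6,"gripper":255},{"dx":0,"dy":0,"dz":0.003,"rx":0,"ry":0,"rz":0,"gripper":255}]'
python3 s.py 530 -28 26
python3 -m jog '[{"dx":0,"dy":0,"dz":0.003,"rx":0,"ry":0,"rz":0,"gripper":255},{"dx":0,"dy":0,"dz":0.003,"rx":0,"ry":0,"rz":0,"gripper":255}]'
python3 s.py 530 -28 26
```

```text
time: 6.38
tcp_pos: [532.2, -26.3, 24.6]
orientation: [-0.018, 1.0, -0.002, 0.002]
contact_force: [-7.0, -1.1, 12.5]
finger_gap: 0.684
t6.38 p [532.2 -26.3  24.6] yaw(y-axis) 2.1 zaxis [ 0.004 -0.004 -1.   ] F [-7.  -1.1 12.5] gap 0.684
tool move m [ 0.0022 -0.0017 -0.0014] rotvec [-0.24  0.23  0.1 ]
time: 6.55
tcp_pos: [532.6, -26.3, 24.5]
orientation: [-0.019, 1.0, -0.002, 0.003]
contact_force: [-8.2, 1.7, 15.1]
finger_gap: 0.683
t6.55 p [532.6 -26.3  24.5] yaw(y-axis) 2.15 zaxis [ 0.006 -0.004 -1.   ] F [-8.2  1.7 15.1] gap 0.683
tool move m [ 0.0027 -0.0016 -0.0015] rotvec [-0.24  0.32  0.15]
```

Contact at TCP z = 24.5 mm, as predicted (6 mm floor plus 19 mm). I'll release, lift and look.

```bash
python3 -m jog '[{"dx":0,"dy":0,"dz":-0.001,"rx":0,"ry":0,"rz":0,"gripper":0},{"dx":0,"dy":0,"dz":0,"rx":0,"ry":0,"rz":0,"gripper":0},{"dx":0,"dy":0,"dz":0,"rx":0,"ry":0,"rz":0,"gripper":0},{"dx":0,"dy":0,"dz":-0.005,"rx":0,"ry":0,"rz":0,"gripper":0},{"dx":0,"dy":0,"dz":-0.03,"rx":0,"ry":0,"rz":0,"gripper":0},{"dx":0,"dy":0,"dz":-0.04,"rx":0,"ry":0,"rz":0,"gripper":0},{"dx":0,"dy":0,"dz":-0.04,"rx":0,"ry":0,"rz":0,"gripper":0},{"dx":0.01,"dy":-0.035,"dz":-0.02,"rx":0,"ry":0,"rz":0,"gripper":0},{"dx":0,"dy":-0.04,"dz":0,"rx":0,"ry":0,"rz":0,"gripper":0}]'
python3 s.py 518 -377 200
python3 - <<'E'
from h import *
c=cap("wrist","w7")
for col in("blue","yellow"):
    for ce,a,b,cn in blobs(c["img"],col,60): print(col,ce.round(0),a,onz(c,*ce,24,True).round(1),onz(c,*ce,30,True).round(1))
E
```

```text
time: 7.3
tcp_pos: [523.2, -97.4, 165.4]
orientation: [-0.024, 1.0, -0.001, 0.0]
contact_force: [0.9, 0.1, 0.6]
finger_gap: 0.995
t7.30 p [523.2 -97.4 165.4] yaw(y-axis) 2.76 zaxis [ 0.001 -0.002 -1.   ] F [0.9 0.1 0.6] gap 0.995
tool move m [ 0.0187 -0.2791 -0.034 ] rotvec [-0.14  0.03  0.76]
blue [ 87. 175.] 670 [ 516.9 -376.1   24. ] [ 515.4 -370.7   30. ]
blue [382. 197.] 1307 [528.8 -26.5  24. ] [527.1 -28.   30. ]
yellow [78. 85.] 727 [ 405.8 -383.6   24. ] [ 406.4 -378.    30. ]
```

View pics/w7.png

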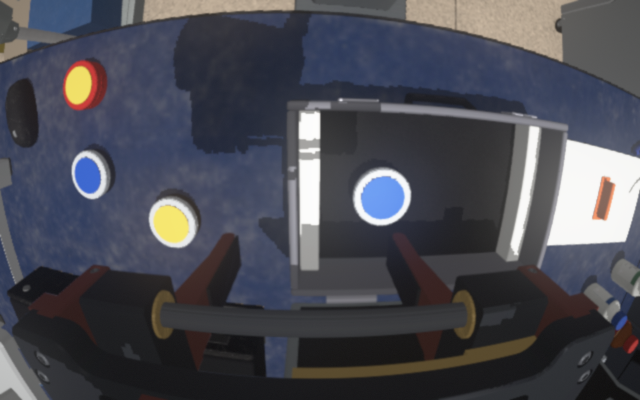

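```bash
python3 -m jog '[{"dx":0,"dy":-0.04,"dz":0,"rx":0,"ry":0,"rz":0.7,"gripper":0},{"dx":0,"dy":-0.04,"dz":0,"rx":0,"ry":0,"rz":0,"gripper":0},{"dx":0,"dy":-0.04,"dz":0,"rx":0,"ry":0,"rz":0,"gripper":0},{"dx":0,"dy":-0.04,"dz":0,"rx":0,"ry":0,"rz":0,"gripper":0},{"dx":0,"dy":-0.04,"dz":0,"rx":0,"ry":0,"rz":0,"gripper":0},{"dx":0,"dy":-0.04,"dz":0,"rx":0,"ry":0,"rz":0,"gripper":0},{"dx":0,"dy":-0.03,"dz":0.02,"rx":0,"ry":0,"rz":0,"gripper":0},{"dx":0,"dy":0,"dz":0.03,"rx":0,"ry":0,"rz":0,"gripper":0},{"dx":0,"dy":0,"dz":0.03,"rx":0,"ry":0,"rz":0,"gripper":0},{"dx":0,"dy":0,"dz":0,"rx":0,"ry":0,"rz":0,"gripper":0}]'
python3 s.py 517 -376.5 6
```

```text
time: 8.18
tcp_pos: [530.7, -387.6, 82.8]
orientation: [-0.012, 1.0, -0.005, 0.002]
contact_force: [-0.9, -0.4, -2.1]
finger_gap: 1.002
t8.18 p [ 530.7 -387.6   82.8] yaw(y-axis) 1.36 zaxis [ 0.004 -0.009 -1.   ] F [-0.9 -0.4 -2.1] gap 1.002
tool move m [0.0137 0.0121 0.0766] rotvec [-0.54  0.23 -0.64]
```

```bash
python3 -m jog '[{"dx":0.014,"dy":0.012,"dz":0.01,"rx":-0.5,"ry":0.2,"rz":-0.6,"gripper":0},{"dx":0,"dy":0,"dz":0.025,"rx":0,"ry":0,"rz":0,"gripper":0},{"dx":0,"dy":0,"dz":0.02,"rx":0,"ry":0,"rz":0,"gripper":0},{"dx":0,"dy":0,"dz":0,"rx":0,"ry":0,"rz":0,"gripper":0}]'
python3 s.py 517 -376.5 6
python3 - <<'E'
from h import *
c=cap("wrist","w8")
for ce,a,b,cn in blobs(c["img"],"blue",60): print(ce.round(0),a,onz(c,*ce,24,True).round(1))
E
```

```text
time: 8.52
tcp_pos: [515.9, -375.1, 27.8]
orientation: [-0.017, 1.0, 0.0, -0.0]
contact_force: [-0.8, 0.4, -0.4]
finger_gap: 0.997
t8.52 p [ 515.9 -375.1   27.8] yaw(y-axis) 1.95 zaxis [-0.001  0.001 -1.   ] F [-0.8  0.4 -0.4] gap 0.997
tool move m [-0.0011 -0.0014  0.0218] rotvec [ 0.06 -0.04 -0.05]
[310. 230.] 955 [ 502.7 -378.5   24. ]
[311. 248.] 891 [ 514.3 -377.6   24. ]
```

View pics/w8.png

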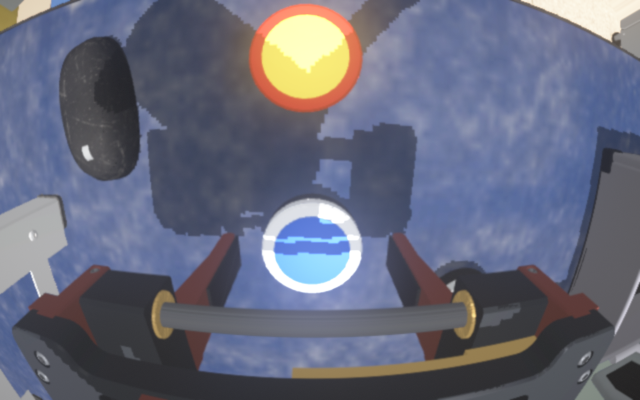

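```bash
python3 -m jog '[{"dx":-0.001,"dy":-0.002,"dz":0.01,"rx":0,"ry":0,"rz":0,"gripper":0},{"dx":0,"dy":0,"dz":0.01,"rx":0,"ry":0,"rz":0,"gripper":0},{"dx":0,"dy":0,"dz":0.002,"rx":0,"ry":0,"rz":0,"gripper":255}]' 25
python3 -m jog '[{"dx":0,"dy":0,"dz":0.001,"rx":0,"ry":0,"rz":0,"gripper":255},{"dx":0,"dy":0,"dz":0.001,"rx":0,"ry":0,"rz":0,"gripper":255},{"dx":0,"dy":0,"dz":0.001,"rx":0,"ry":0,"rz":0,"gripper":255}]'
python3 -m jog '[{"dx":0,"dy":0,"dz":0,"rx":0,"ry":0,"rz":0,"gripper":255},{"dx":0,"dy":0,"dz":0,"rx":0,"ry":0,"rz":0,"gripper":255}]'
```

```text
time: 8.82
tcp_pos: [520.9, -379.2, 13.3]
orientation: [-0.018, 1.0, -0.003, 0.004]
contact_force: [-0.6, 0.5, -0.0]
finger_gap: 0.956
time: 9.07
tcp_pos: [522.1, -379.6, 11.9]
orientation: [-0.018, 1.0, -0.004, 0.005]
contact_force: [-0.6, 0.2, 0.6]
finger_gap: 0.736
time: 9.23
tcp_pos: [522.3, -379.7, 12.4]
orientation: [-0.018, 1.0, -0.004, 0.005]
contact_force: [0.3, 0.4, -0.8]
finger_gap: 0.686
```

```bash
python3 -m jog '[{"dx":0,"dy":0,"dz":-0.03,"rx":-0.3,"ry":0.6,"rz":0,"gripper":255},{"dx":0,"dy":0,"dz":-0.04,"rx":0,"ry":0,"rz":0,"gripper":255},{"dx":0,"dy":0,"dz":-0.04,"rx":0,"ry":0,"rz":0,"gripper":255},{"dx":0,"dy":0.02,"dz":-0.03,"rx":0,"ry":0,"rz":0,"gripper":255},{"dx":0,"dy":0.04,"dz":0,"rx":0,"ry":0,"rz":0,"gripper":255},{"dx":0,"dy":0.04,"dz":0,"rx":0,"ry":0,"rz":0,"gripper":255},{"dx":0,"dy":0.04,"dz":0,"rx":0,"ry":0,"rz":0,"gripper":255},{"dx":0,"dy":0.04,"dz":0,"rx":0,"ry":0,"rz":0,"gripper":255},{"dx":0,"dy":0.04,"dz":0,"rx":0,"ry":0,"rz":0,"gripper":255},{"dx":0,"dy":0.04,"dz":0,"rx":0,"ry":0,"rz":0,"gripper":255}]'
python3 s.py 526 72 150
```

```text
time: 10.07
tcp_pos: [511.2, -117.6, 158.4]
orientation: [-0.011, 1.0, -0.001, 0.0]
contact_force: [1.1, 1.0, -0.9]
finger_gap: 0.689
t10.07 p [ 511.2 -117.6  158.4] yaw(y-axis) 1.23 zaxis [ 0.    -0.003 -1.   ] F [ 1.1  1.  -0.9] gap 0.689
tool move m [-0.0188  0.1892  0.0079] rotvec [-0.16 -0.   -0.77]
```

```bash
python3 -m jog '[{"dx":-0.005,"dy":0.04,"dz":0,"rx":0,"ry":0,"rz":-0.7,"gripper":255},{"dx":-0.005,"dy":0.04,"dz":0,"rx":0,"ry":0,"rz":0,"gripper":255},{"dx":-0.005,"dy":0.04,"dz":0,"rx":0,"ry":0,"rz":0,"gripper":255},{"dx":0,"dy":0.04,"dz":0,"rx":0,"ry":0,"rz":0,"gripper":255},{"dx":0,"dy":0.02,"dz":0.02,"rx":0,"ry":0,"rz":0,"gripper":255},{"dx":0,"dy":0,"dz":0.03,"rx":0,"ry":0,"rz":0,"gripper":255},{"dx":0,"dy":0,"dz":0,"rx":0,"ry":0,"rz":0,"gripper":255}]'
python3 s.py 526 72 20
```

```text
time: 10.65
tcp_pos: [519.6, 78.7, 111.4]
orientation: [-0.021, 1.0, 0.0, 0.005]
contact_force: [-0.6, 1.0, -2.8]
finger_gap: 0.687
t10.65 p [519.6  78.7 111.4] yaw(y-axis) 2.44 zaxis [ 0.011  0.    -1.   ] F [-0.6  1.  -2.8] gap 0.687
tool move m [-0.0051 -0.007   0.0915] rotvec [-0.01  0.6   0.44]
```

```bash
python3 -m jog '[{"dx":-0.005,"dy":-0.007,"dz":0.02,"rx":0,"ry":0.6,"rz":0.4,"gripper":255},{"dx":0,"dy":0,"dz":0.03,"rx":0,"ry":0,"rz":0,"gripper":255},{"dx":0,"dy":0,"dz":0.02,"rx":0,"ry":0,"rz":0,"gripper":255},{"dx":0,"dy":0,"dz":0,"rx":0,"ry":0,"rz":0,"gripper":255}]'
python3 s.py 526 72 20
```

```text
time: 10.98
tcp_pos: [527.0, 71.4, 44.7]
orientation: [-0.018, 1.0, -0.0, 0.003]
contact_force: [-0.8, -0.3, -1.6]
finger_gap: 0.687
t10.98 p [527.   71.4  44.7] yaw(y-axis) 2.07 zaxis [ 0.005 -0.    -1.   ] F [-0.8 -0.3 -1.6] gap 0.687
tool move m [0.0011 0.0006 0.0247] rotvec [-0.03  0.29  0.07]
```

```bash
python3 -m jog '[{"dx":0,"dy":0,"dz":0.012,"rx":0,"ry":0,"rz":0,"gripper":255},{"dx":0,"dy":0,"dz":0.008,"rx":0,"ry":0,"rz":0,"gripper":255},{"dx":0,"dy":0,"dz":0.003,"rx":0,"ry":0,"rz":0,"gripper":255}]'
python3 -m jog '[{"dx":0,"dy":0,"dz":0.003,"rx":0,"ry":0,"rz":0,"gripper":255},{"dx":0,"dy":0,"dz":0.003,"rx":0,"ry":0,"rz":0,"gripper":255}]'
```

```text
time: 11.23
tcp_pos: [529.2, 70.0, 24.8]
orientation: [-0.017, 1.0, -0.0, 0.005]
contact_force: [-0.9, 0.4, -0.6]
finger_gap: 0.688
time: 11.4
tcp_pos: [530.4, 69.7, 20.2]
orientation: [-0.017, 1.0, -0.0, 0.006]
contact_force: [0.3, 0.1, -0.4]
finger_gap: 0.685
```

```bash
python3 -m jog '[{"dx":0.002,"dy":0,"dz":0.003,"rx":0,"ry":0.7,"rz":0,"gripper":255},{"dx":0,"dy":0,"dz":0.003,"rx":0,"ry":0,"rz":0,"gripper":255}]'
python3 s.py 526 72 20
```

```text
time: 11.57
tcp_pos: [529.6, 69.7, 17.6]
orientation: [-0.017, 1.0, -0.0, 0.001]
contact_force: [-8.7, 0.8, 22.3]
finger_gap: 0.688
t11.57 p [529.6  69.7  17.6] yaw(y-axis) 1.9 zaxis [ 0.003 -0.    -1.   ] F [-8.7  0.8 22.3] gap 0.688
tool move m [ 0.0035  0.0024 -0.0024] rotvec [-0.03  0.15 -0.1 ]
```

Contact felt. I'll release and rise.

```bash
python3 -m jog '[{"dx":0,"dy":0,"dz":-0.002,"rx":0,"ry":0,"rz":0,"gripper":0},{"dx":0,"dy":0,"dz":0,"rx":0,"ry":0,"rz":0,"gripper":0},{"dx":0,"dy":0,"dz":0,"rx":0,"ry":0,"rz":0,"gripper":0},{"dx":0,"dy":0,"dz":0,"rx":0,"ry":0,"rz":0,"gripper":0},{"dx":0,"dy":0,"dz":-0.02,"rx":0,"ry":0,"rz":0,"gripper":0},{"dx":0,"dy":0,"dz":-0.04,"rx":0,"ry":0,"rz":0,"gripper":0},{"dx":0,"dy":0,"dz":-0.04,"rx":0,"ry":0,"rz":0,"gripper":0},{"dx":0.01,"dy":0,"dz":-0.04,"rx":0,"ry":0,"rz":0,"gripper":0},{"dx":0.01,"dy":0,"dz":-0.04,"rx":0,"ry":0,"rz":0,"gripper":0}]'
python3 -m jog '[{"dx":0.02,"dy":0,"dz":-0.03,"rx":0,"ry":0,"rz":0,"gripper":0},{"dx":0.02,"dy":0,"dz":-0.03,"rx":0,"ry":0,"rz":0,"gripper":0},{"dx":0,"dy":0,"dz":-0.03,"rx":0,"ry":0,"rz":0,"gripper":0},{"dx":0,"dy":0,"dz":0,"rx":0,"ry":0,"rz":0,"gripper":0}]'
python3 s.py 513 350 150
python3 - <<'E'
from h import *
c=cap("wrist","w9")
for col in("blue","orange","yellow"):
    for ce,a,b,cn in blobs(c["img"],col,40): print(col,ce.round(0),a,onz(c,*ce,30,True).round(1),onz(c,*ce,24,True).round(1))
cv2.imwrite("pics/w9z.png",cv2.resize(c["img"][60:260,190:590],None,fx=2,fy=2,interpolation=cv2.INTER_CUBIC))
E
```

```text
time: 12.32
tcp_pos: [504.8, 68.9, 194.4]
orientation: [-0.017, 1.0, -0.001, -0.01]
contact_force: [0.4, 0.0, -0.3]
finger_gap: 1.002
time: 12.65
tcp_pos: [464.5, 67.7, 299.3]
orientation: [-0.017, 1.0, -0.0, -0.003]
contact_force: [1.5, 1.0, 1.1]
finger_gap: 1.001
t12.65 p [464.5  67.7 299.3] yaw(y-axis) 1.92 zaxis [-0.006 -0.001 -1.   ] F [1.5 1.  1.1] gap 1.001
tool move m [-0.0588  0.2806  0.1488] rotvec [-0.03 -0.34 -0.08]
blue [549. 144.] 62 [399.6 471.9  30. ] [399.8 477.6  24. ]
blue [249. 206.] 611 [527.1 -27.5  30. ] [529.1 -28.8  24. ]
blue [313. 206.] 645 [524.5  68.3  30. ] [526.5  68.4  24. ]
orange [ 63. 133.] 98 [ 406. -379.   30.] [ 406.3 -385.1   24. ]
yellow [ 64. 133.] 287 [ 405.2 -377.    30. ] [ 405.5 -383.1   24. ]
yellow [125. 224.] 311 [ 568.5 -254.3   30. ] [ 571.  -258.7   24. ]
```

View pics/w9.png

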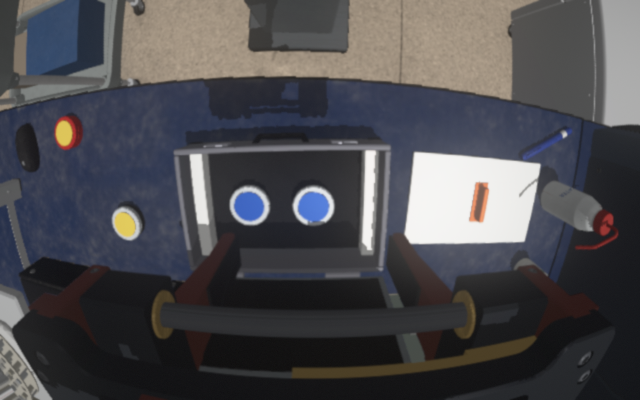

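View pics/w9z.png

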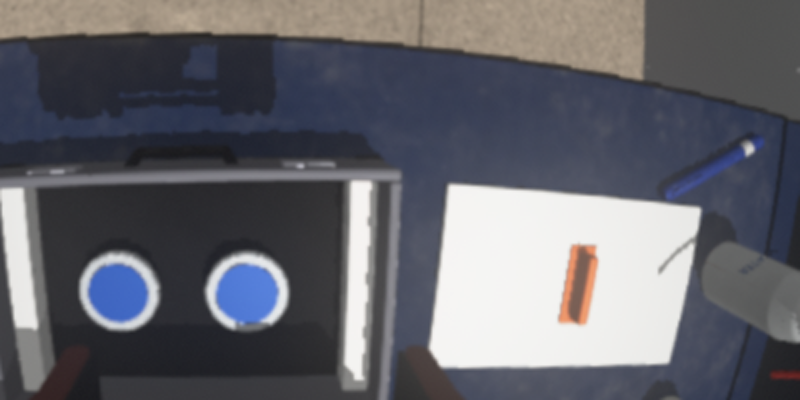

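Run:
```python
from h import *
c=cap("wrist")
S=[onz(c,*q,5,True) for q in((414,151.5),(540,163.5),(525,241.5),(405,243.5))]
for q in S: print("sheet",q.round(1))
S=np.array(S);print("ctr",S.mean(0).round(1),"len",[round(float(np.linalg.norm(S[i]-S[(i+1)%4])),1) for i in range(4)])
e1=(S[1]+S[2]-S[0]-S[3]);print("yaw",np.degrees(np.arctan2(-e1[0],e1[1])))
hsv=cv2.cvtColor(c["img"],cv2.COLOR_BGR2HSV);m=cv2.inRange(hsv,(0,100,60),(20,255,255));m[:,:440]=0;m[:,515:]=0
ys,xs=np.nonzero(m);print(len(xs),xs.min(),xs.max(),ys.min(),ys.max())
for q in((475,182),(488.5,182.5),(483,222),(470,220.5)): print("ribtop?",onz(c,*q,27,True).round(1))
print("bottle",onz(c,542,192,5,True).round(1))
im=c["img"][165:240,440:560];cv2.imwrite("pics/rib.png",cv2.resize(im,None,fx=6,fy=6,interpolation=cv2.INTER_CUBIC))
for q in((175,151),(389,146.5)): print("case",onz(c,*q,74,True).round(1))
im=c["img"][135:280,170:400];cv2.imwrite("pics/case.png",cv2.resize(im,None,fx=3.4,fy=3.4,interpolation=cv2.INTER_CUBIC))
```

```text
sheet [438.2 219.7   5. ]
sheet [437.9 477.2   5. ]
sheet [591.  480.9   5. ]
sheet [591.1 223.6   5. ]
ctr [514.5 350.4   5. ] len [257.5, 153.1, 257.3, 153.0]
yaw 0.04987998911046182
1695 440 514 184 368
ribtop? [475.8 322.6  27. ]
ribtop? [475.2 349.   27. ]
ribtop? [542.9 352.6  27. ]
ribtop? [540.5 325.8  27. ]
bottle [490.8 496.1   5. ]
case [ 437.5 -119.3   74. ]
case [425.5 161.7  74. ]
```

View pics/rib.png

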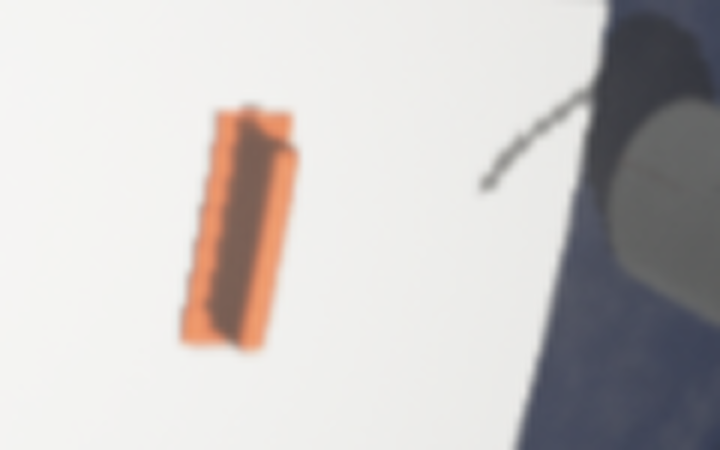

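View pics/case.png

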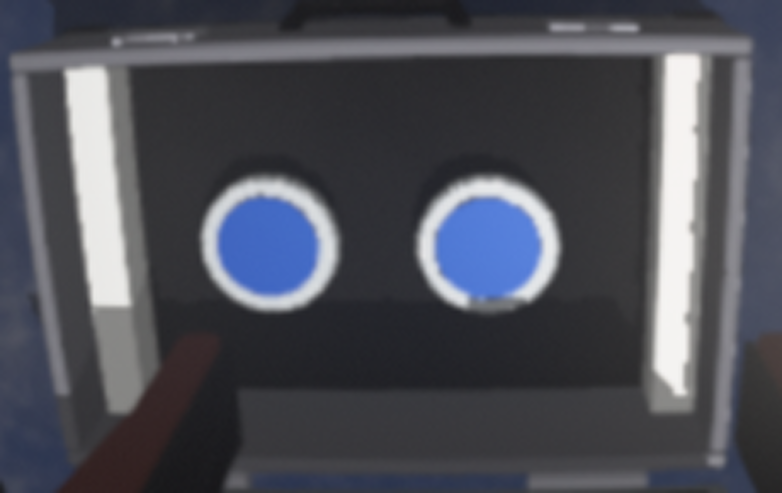

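Run:
```python
from h import *
c=cap("wrist")
k=lambda u,v:(170+u/3.4,135+v/3.4)
def P(n,u,v,z): print(n,onz(c,*k(u,v),z,True).round(1))
P("rim NL",12,60,74);P("rim NR",751,46,74);P("rim FR",722,463,74);P("rim NL in",30,70,74);P("rim NR in",735,55,74); P("FR in",708,455,74)
P("ledgeR out near",699,100,36);P("ledgeR in near",664,100,36);P("ledgeR out far",686,380,36);P("ledgeR in far",655,370,36)
P("ledgeL out near",70,100,36);P("ledgeL in near",110,100,36);P("ledgeL out",92,300,36);P("ledgeL in",130,300,36)
# top camera
t=cap("top");cv2.imwrite("pics/t9z.png",cv2.resize(t["img"][150:250,260:370],None,fx=7,fy=6,interpolation=cv2.INTER_CUBIC))
```

```text
rim NL [ 438.4 -120.4   74. ]
rim NR [426.6 163.6  74. ]
rim FR [601.3 170.6  74. ]
rim NL in [ 442.4 -112.6   74. ]
rim NR in [430.4 157.7  74. ]
FR in [597.3 163.9  74. ]
ledgeR out near [454.5 153.2  36. ]
ledgeR in near [455.2 138.6  36. ]
ledgeR out far [580.2 159.2  36. ]
ledgeR in far [575.5 144.6  36. ]
ledgeL out near [ 461.3 -111.7   36. ]
ledgeL in near [461.2 -93.   36. ]
ledgeL out [ 552.2 -108.1   36. ]
ledgeL in [551.2 -89.5  36. ]
```

View pics/t9z.png

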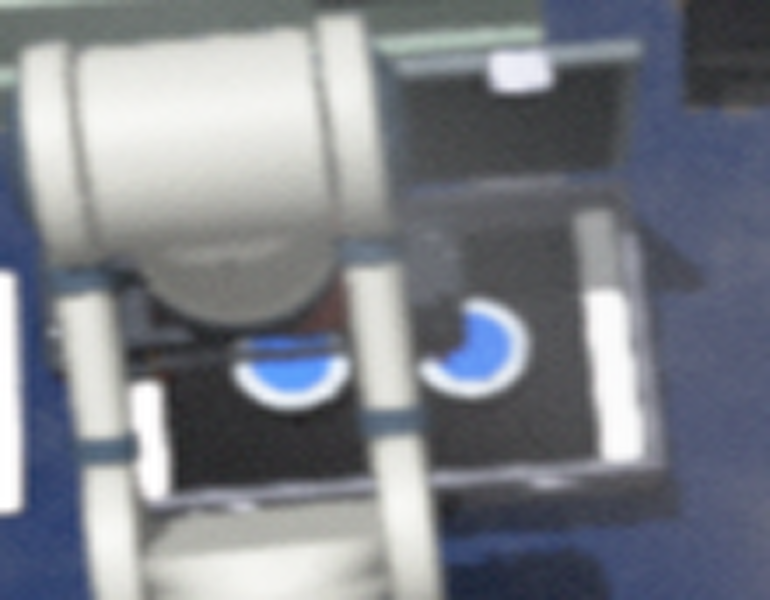

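```bash
python3 -m jog '[{"dx":-0.007,"dy":0.04,"dz":0,"rx":0,"ry":-0.3,"rz":1,"gripper":0},{"dx":-0.007,"dy":0.04,"dz":0,"rx":0,"ry":0,"rz":1,"gripper":0},{"dx":-0.007,"dy":0.04,"dz":0,"rx":0,"ry":0,"rz":0,"gripper":0},{"dx":-0.007,"dy":0.04,"dz":0,"rx":0,"ry":0,"rz":0,"gripper":0},{"dx":-0.007,"dy":0.04,"dz":0.0,"rx":0,"ry":0,"rz":0,"gripper":0},{"dx":-0.007,"dy":0.04,"dz":0,"rx":0,"ry":0,"rz":0,"gripper":0},{"dx":-0.007,"dy":0.03,"dz":0.02,"rx":0,"ry":0,"rz":0,"gripper":0},{"dx":0,"dy":0,"dz":0.04,"rx":0,"ry":0,"rz":0,"gripper":0},{"dx":0,"dy":0,"dz":0.04,"rx":0,"ry":0,"rz":0,"gripper":0},{"dx":0,"dy":0,"dz":0,"rx":0,"ry":0,"rz":0,"gripper":0}]'
python3 s.py 515.5 351.5 100 0
python3 - <<'E'
from h import *
c=cap("wrist","w10")
E
```

```text
time: 13.68
tcp_pos: [507.2, 345.3, 153.4]
orientation: [0.005, 1.0, -0.01, -0.025]
contact_force: [-0.0, -0.0, -2.8]
finger_gap: 1.002
t13.68 p [507.2 345.3 153.4] yaw(y-axis) -0.58 zaxis [-0.05  -0.02  -0.999] F [-0.  -0.  -2.8] gap 1.002
tool move m [-0.0109  0.0074  0.0528] rotvec [-1.18 -2.88 -0.61]
```

View pics/w10.png

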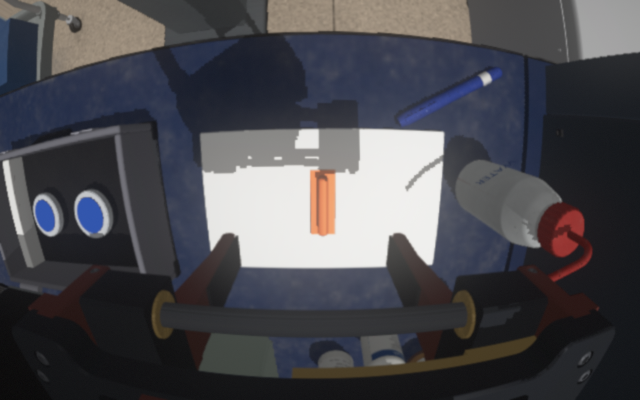

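```bash
python3 -m jog '[{"dx":-0.005,"dy":0.004,"dz":0.01,"rx":-1.2,"ry":-2.9,"rz":-0.6,"gripper":0},{"dx":0,"dy":0,"dz":0.02,"rx":0,"ry":0,"rz":0,"gripper":0},{"dx":0,"dy":0,"dz":0.02,"rx":0,"ry":0,"rz":0,"gripper":0},{"dx":0,"dy":0,"dz":0,"rx":0,"ry":0,"rz":0,"gripper":0}]'
python3 s.py 515.5 351.5 100 0
python3 - <<'E'
from h import *
c=cap("wrist","w11")
hsv=cv2.cvtColor(c["img"],cv2.COLOR_BGR2HSV);m=cv2.inRange(hsv,(3,120,60),(20,255,255));m[300:]=0;m[:,:250]=0;m[:,380:]=0
ys,xs=np.nonzero(m);cn=max(cv2.findContours(m,cv2.RETR_EXTERNAL,2)[0],key=cv2.contourArea)
print(cv2.boundingRect(cn),cv2.minAreaRect(cn))
cv2.imwrite("pics/w11z.png",cv2.resize(c["img"][100:280,150:490],None,fx=2.35,fy=2.35,interpolation=cv2.INTER_CUBIC))
E
```

```text
time: 14.07
tcp_pos: [515.8, 349.0, 112.6]
orientation: [0.001, 1.0, 0.003, 0.005]
contact_force: [0.2, 0.0, -0.8]
finger_gap: 1.0
t14.07 p [515.8 349.  112.6] yaw(y-axis) -0.13 zaxis [ 0.01   0.005 -1.   ] F [ 0.2  0.  -0.8] gap 1.0
tool move m [0.0004 0.0024 0.0126] rotvec [ 0.3   0.59 -0.13]
(302, 161, 28, 75) ((315.5, 198.0), (74.0, 27.0), 90.0)
```

View pics/w11z.png

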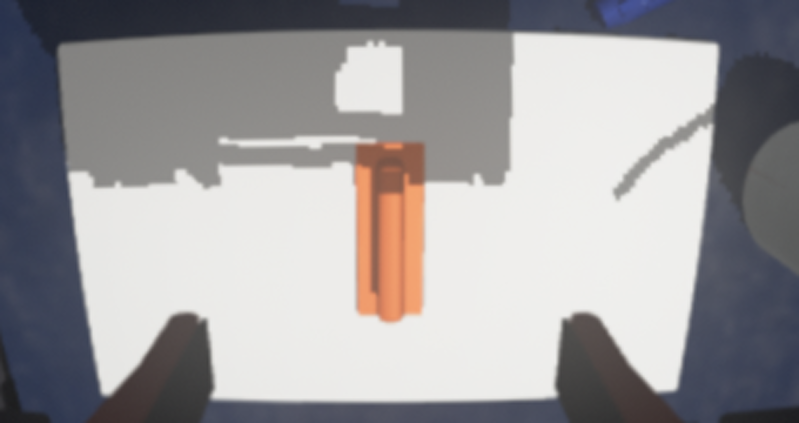

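Run:
```python
from h import *
c=cap("wrist")
k=lambda u,v:(150+u/2.353,100+v/2.353)
S=np.array([onz(c,*k(*q),5,True) for q in((59,44),(718,44),(679,392),(100,398))])
print(S.round(1),S.mean(0).round(1),[round(float(np.linalg.norm(S[i]-S[(i+1)%4])),1) for i in range(4)])
e=(S[1]+S[2]-S[0]-S[3]);print(np.degrees(np.arctan2(-e[0],e[1])))
R=np.array([onz(c,*k(*q),z,True) for q,z in(((379,160),27),((404,160),27),((404,318),27),((378,318),27),((357,143),5),((425,143),5),((424,314),5),((357,314),5))]);print(R.round(1))
```

```text
[[440.9 221.9   5. ]
 [441.3 481.6   5. ]
 [596.5 483.8   5. ]
 [597.5 219.9   5. ]] [519.  351.8   5. ] [259.8, 155.2, 263.9, 156.7]
0.06324918061643037
[[485.5 347.2  27. ]
 [485.5 356.   27. ]
 [545.8 356.3  27. ]
 [545.8 346.6  27. ]
 [483.6 339.    5. ]
 [483.7 364.7   5. ]
 [554.2 365.3   5. ]
 [554.  338.    5. ]]
```

```bash
python3 -m jog '[{"dx":0,"dy":0.002,"dz":0.025,"rx":0.3,"ry":0.6,"rz":0,"gripper":0},{"dx":0,"dy":0,"dz":0.03,"rx":0,"ry":0,"rz":0,"gripper":0},{"dx":0,"dy":0,"dz":0.025,"rx":0,"ry":0,"rz":0,"gripper":0},{"dx":0,"dy":0,"dz":0,"rx":0,"ry":0,"rz":0,"gripper":0}]'
python3 s.py 516 351.5 13 0
```

```text
time: 14.5
tcp_pos: [525.8, 355.3, 51.6]
orientation: [0.002, 1.0, 0.007, 0.012]
contact_force: [-1.1, -0.3, -1.6]
finger_gap: 1.004
t14.50 p [525.8 355.3  51.6] yaw(y-axis) -0.26 zaxis [ 0.024  0.014 -1.   ] F [-1.1 -0.3 -1.6] gap 1.004
tool move m [ 0.0106 -0.0044  0.0383] rotvec [ 0.82  1.35 -0.27]
```

```bash
python3 -m jog '[{"dx":0.011,"dy":-0.004,"dz":0.01,"rx":0.8,"ry":1.3,"rz":-0.2,"gripper":0},{"dx":0.002,"dy":0,"dz":0.012,"rx":0.2,"ry":0.4,"rz":0,"gripper":0},{"dx":0.001,"dy":0,"dz":0.004,"rx":0.1,"ry":0.2,"rz":0,"gripper":0}]'
python3 s.py 516 351.5 13 0
```

```text
time: 14.75
tcp_pos: [514.7, 352.6, 32.8]
orientation: [0.001, 1.0, -0.001, -0.002]
contact_force: [0.2, -0.1, -0.2]
finger_gap: 1.001
t14.75 p [514.7 352.6  32.8] yaw(y-axis) -0.12 zaxis [-0.004 -0.001 -1.   ] F [ 0.2 -0.1 -0.2] gap 1.001
tool move m [-0.0014 -0.0011  0.0198] rotvec [-0.07 -0.2  -0.12]
```

```bash
python3 -m jog '[{"dx":0,"dy":-0.001,"dz":0.01,"rx":0,"ry":0,"rz":0,"gripper":0},{"dx":0.001,"dy":0,"dz":0.008,"rx":0.1,"ry":0.2,"rz":0,"gripper":0},{"dx":0.001,"dy":0,"dz":0.003,"rx":0.1,"ry":0.2,"rz":0,"gripper":0}]'
python3 s.py 516 351.5 13 0
python3 - <<'E'
from h import *
c=cap("wrist");cv2.imwrite("pics/w12.png",c["img"])
E
```

```text
time: 15.0
tcp_pos: [513.8, 352.5, 13.4]
orientation: [0.001, 1.0, -0.001, -0.004]
contact_force: [-0.7, 0.8, -0.3]
finger_gap: 1.004
t15.00 p [513.8 352.5  13.4] yaw(y-axis) -0.1 zaxis [-0.007 -0.003 -1.   ] F [-0.7  0.8 -0.3] gap 1.004
tool move m [-0.0022 -0.001   0.0004] rotvec [-0.15 -0.41 -0.1 ]
```

View pics/w12.png

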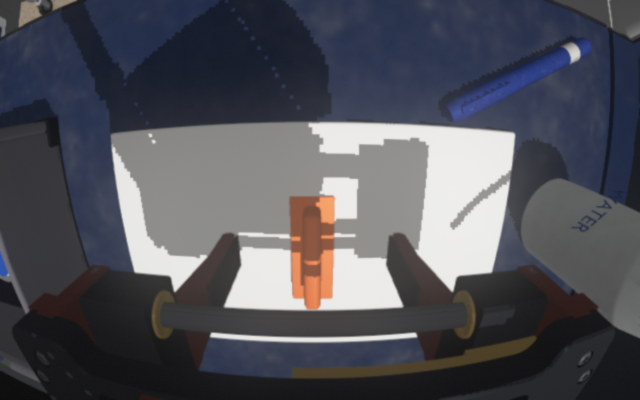

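```bash
python3 -m jog '[{"dx":-0.002,"dy":-0.001,"dz":0.001,"rx":0,"ry":-0.2,"rz":0,"gripper":255},{"dx":0,"dy":0,"dz":0.0,"rx":0,"ry":0,"rz":0,"gripper":255},{"dx":0,"dy":0,"dz":0.0,"rx":0,"ry":0,"rz":0,"gripper":255}]' 45
python3 s.py 516 351.5 13 0
```

```text
time: 15.3
tcp_pos: [515.7, 351.3, 11.8]
orientation: [0.001, 1.0, -0.002, -0.002]
contact_force: [0.0, 0.2, -0.4]
finger_gap: 0.806
t15.30 p [515.7 351.3  11.8] yaw(y-axis) -0.1 zaxis [-0.005 -0.003 -1.   ] F [ 0.   0.2 -0.4] gap 0.806
tool move m [-0.0003  0.0002 -0.0012] rotvec [-0.19 -0.26 -0.1 ]
```

```bash
python3 -m jog '[{"dx":0,"dy":0,"dz":0.001,"rx":0,"ry":0,"rz":0,"gripper":255},{"dx":0,"dy":0,"dz":0.001,"rx":0,"ry":0,"rz":0,"gripper":255},{"dx":0,"dy":0,"dz":0.001,"rx":0,"ry":0,"rz":0,"gripper":255},{"dx":0,"dy":0,"dz":0.001,"rx":0,"ry":0,"rz":0,"gripper":255}]'
python3 s.py 516 351.5 13 0
```

```text
time: 15.63
tcp_pos: [516.4, 351.7, 8.9]
orientation: [0.001, 1.0, -0.001, -0.001]
contact_force: [-0.3, 0.1, 0.1]
finger_gap: 0.509
t15.63 p [516.4 351.7   8.9] yaw(y-axis) -0.1 zaxis [-0.003 -0.002 -1.   ] F [-0.3  0.1  0.1] gap 0.509
tool move m [ 0.0004 -0.0002 -0.0041] rotvec [-0.12 -0.15 -0.11]
```

```bash
python3 -m jog '[{"dx":0,"dy":0,"dz":-0.003,"rx":0,"ry":0,"rz":0,"gripper":255},{"dx":0,"dy":0,"dz":0,"rx":0,"ry":0,"rz":0,"gripper":255},{"dx":0,"dy":0,"dz":0,"rx":0,"ry":0,"rz":0,"gripper":255},{"dx":0,"dy":0,"dz":0,"rx":0,"ry":0,"rz":0,"gripper":255},{"dx":0,"dy":0,"dz":0,"rx":0,"ry":0,"rz":0,"gripper":255},{"dx":0,"dy":0,"dz":0,"rx":0,"ry":0,"rz":0,"gripper":255},{"dx":0,"dy":0,"dz":0,"rx":0,"ry":0,"rz":0,"gripper":255}]'
python3 s.py 516 351.5 13 0
```

```text
time: 16.22
tcp_pos: [516.4, 351.7, 12.3]
orientation: [0.001, 1.0, -0.001, -0.001]
contact_force: [-0.0, 0.5, 0.7]
finger_gap: 0.112
t16.22 p [516.4 351.7  12.3] yaw(y-axis) -0.1 zaxis [-0.002 -0.002 -1.   ] F [-0.   0.5  0.7] gap 0.112
tool move m [ 0.0004 -0.0002 -0.0007] rotvec [-0.11 -0.13 -0.1 ]
```

```bash
python3 -m jog '[{"dx":0,"dy":-0.001,"dz":-0.008,"rx":0,"ry":0,"rz":0,"gripper":255},{"dx":0,"dy":-0.003,"dz":-0.015,"rx":0,"ry":0,"rz":0,"gripper":255},{"dx":0,"dy":-0.003,"dz":-0.02,"rx":0,"ry":0,"rz":0,"gripper":255},{"dx":0,"dy":-0.003,"dz":-0.02,"rx":0,"ry":0,"rz":0,"gripper":255},{"dx":0,"dy":-0.003,"dz":-0.02,"rx":0,"ry":0,"rz":0,"gripper":255},{"dx":0,"dy":0,"dz":-0.02,"rx":0,"ry":0,"rz":0,"gripper":255},{"dx":0,"dy":0,"dz":0,"rx":0,"ry":0,"rz":0,"gripper":255}]'
python3 s.py 525 24.5 140
python3 - <<'E'
from h import *
c=cap("wrist");cv2.imwrite("pics/w13.png",c["img"])
E
```

```text
time: 16.8
tcp_pos: [514.7, 336.9, 118.5]
orientation: [0.001, 1.0, -0.003, -0.004]
contact_force: [0.3, 0.0, 0.5]
finger_gap: 0.112
t16.80 p [514.7 336.9 118.5] yaw(y-axis) -0.09 zaxis [-0.009 -0.006 -1.   ] F [0.3 0.  0.5] gap 0.112
tool move m [-0.0106 -0.3125 -0.0197] rotvec [-0.34 -0.5  -2.09]
```

View pics/w13.png

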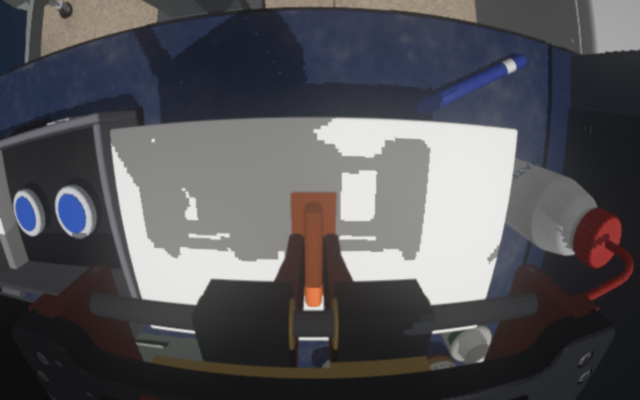

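```bash
python3 -m jog '[{"dx":0,"dy":-0.02,"dz":-0.015,"rx":-0.3,"ry":-0.5,"rz":-1,"gripper":255},{"dx":-0.001,"dy":-0.03,"dz":-0.01,"rx":0,"ry":0,"rz":-1,"gripper":255},{"dx":-0.001,"dy":-0.035,"dz":0,"rx":0,"ry":0,"rz":0,"gripper":255},{"dx":-0.001,"dy":-0.035,"dz":0,"rx":0,"ry":0,"rz":0,"gripper":255},{"dx":-0.001,"dy":-0.035,"dz":0,"rx":0,"ry":0,"rz":0,"gripper":255},{"dx":-0.001,"dy":-0.035,"dz":0,"rx":0,"ry":0,"rz":0,"gripper":255},{"dx":-0.001,"dy":-0.035,"dz":0,"rx":0,"ry":0,"rz":0,"gripper":255},{"dx":-0.001,"dy":-0.03,"dz":0,"rx":0,"ry":0,"rz":0,"gripper":255},{"dx":-0.001,"dy":-0.02,"dz":0,"rx":0,"ry":0,"rz":0,"gripper":255},{"dx":0,"dy":0,"dz":0,"rx":0,"ry":0,"rz":0,"gripper":255}]'
python3 s.py 525 24.5 130 2.35
```

```text
time: 17.68
tcp_pos: [525.2, 51.6, 125.1]
orientation: [-0.021, 1.0, -0.003, -0.011]
contact_force: [0.1, -0.4, -2.0]
finger_gap: 0.109
t17.68 p [525.2  51.6 125.1] yaw(y-axis) 2.42 zaxis [-0.021 -0.007 -1.   ] F [ 0.1 -0.4 -2. ] gap 0.109
tool move m [ 0.0014 -0.0271 -0.0047] rotvec [-0.34 -1.25  0.07]
```

```bash
python3 -m jog '[{"dx":0.001,"dy":-0.015,"dz":-0.002,"rx":-0.3,"ry":-1.2,"rz":0,"gripper":255},{"dx":0,"dy":-0.012,"dz":-0.002,"rx":0,"ry":0,"rz":0,"gripper":255},{"dx":0,"dy":0,"dz":0,"rx":0,"ry":0,"rz":0,"gripper":255}]'
python3 s.py 525 24.5 125 2.35
python3 - <<'E'
from h import *
c=cap("wrist");cv2.imwrite("pics/w14.png",c["img"])
c=cap("top");cv2.imwrite("pics/t14.png",cv2.resize(c["img"][150:250,260:370],None,fx=7,fy=6,interpolation=cv2.INTER_CUBIC))
c=cap("side");cv2.imwrite("pics/s14.png",cv2.resize(c["img"][120:260,250:390],None,fx=4,fy=4,interpolation=cv2.INTER_CUBIC))
E
```

```text
time: 17.93
tcp_pos: [523.5, 23.7, 124.5]
orientation: [-0.02, 1.0, 0.0, -0.004]
contact_force: [0.2, 0.6, -1.0]
finger_gap: 0.109
t17.93 p [523.5  23.7 124.5] yaw(y-axis) 2.32 zaxis [-0.007  0.001 -1.   ] F [ 0.2  0.6 -1. ] gap 0.109
tool move m [-0.0015  0.0007 -0.0006] rotvec [ 0.06 -0.42 -0.03]
```

View pics/w14.png

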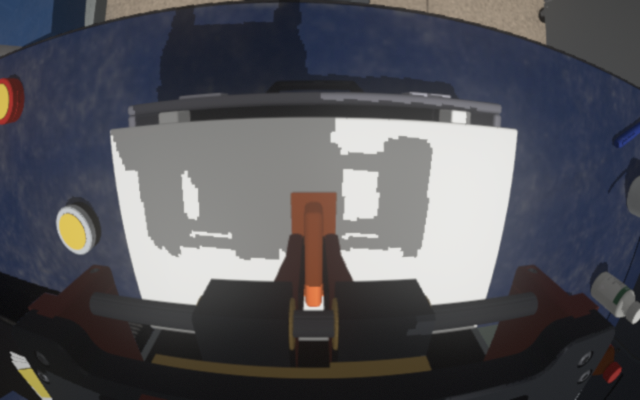

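View pics/t14.png

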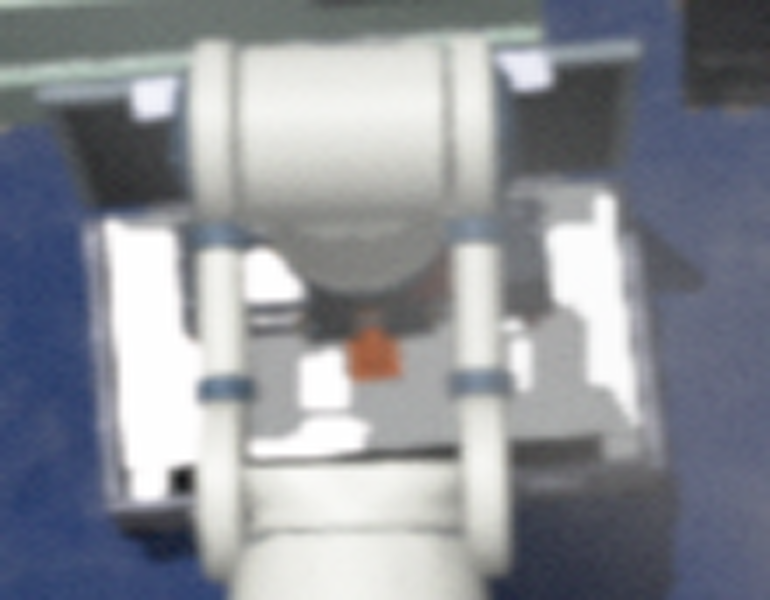

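View pics/s14.png

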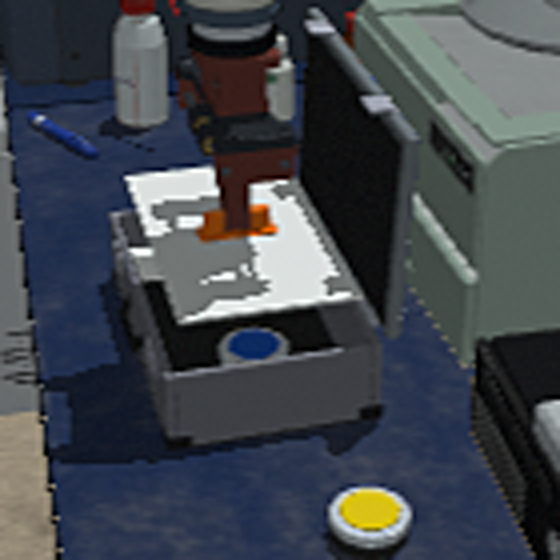

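Run:
```python
from h import *
c=cap("wrist");cv2.imwrite("pics/w14z.png",cv2.resize(c["img"][80:140,90:540],None,fx=1.78,fy=5,interpolation=cv2.INTER_CUBIC))
s=env.state();print(s["tcp_pos"].round(1))
zt=s["tcp_pos"][2]-12.3+5
for q in((110,130),(517,130),(315,118)): print("sheet",onz(c,*q,zt,True).round(1))
for q in((130,108),(500,106)): print("rim",onz(c,*q,74,True).round(1))
```

```text
[523.8  25.8 124.9]
sheet [ 452.8 -106.9  117.6]
sheet [441.9 150.6 117.6]
sheet [447.3  22.3 117.6]
rim [ 439.4 -118.9   74. ]
rim [425.4 164.4  74. ]
```

View pics/w14z.png

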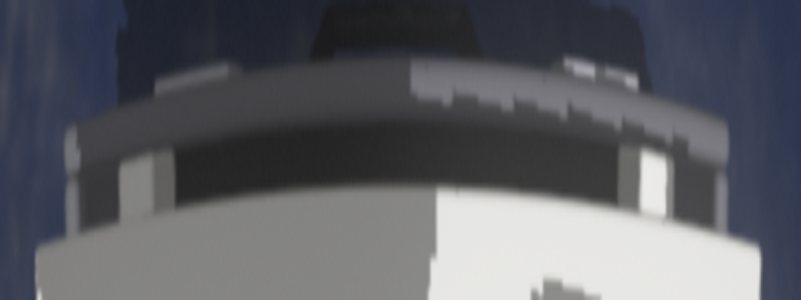

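```bash
python3 s.py 524.5 26.3 48 2.4; python3 -m jog '[{"dx":0,"dy":0,"dz":0.01,"rx":0,"ry":0,"rz":0,"gripper":255},{"dx":0,"dy":0,"dz":0.012,"rx":0,"ry":0,"rz":0,"gripper":255},{"dx":0,"dy":0,"dz":0.006,"rx":0,"ry":0,"rz":0,"gripper":255}]'; python3 s.py 524.5 26.3 48 2.4
```

```text
t18.13 p [523.8  25.8 124.9] yaw(y-axis) 2.46 zaxis [-0.007  0.002 -1.   ] F [-0.4  0.1 -0.8] gap 0.112
tool move m [-0.0012  0.0003  0.0769] rotvec [ 0.11 -0.38  0.06]
time: 18.38
tcp_pos: [524.9, 28.4, 96.3]
orientation: [-0.023, 1.0, 0.001, -0.002]
contact_force: [-1.0, 0.3, -0.0]
finger_gap: 0.113
t18.38 p [524.9  28.4  96.3] yaw(y-axis) 2.64 zaxis [-0.003  0.002 -1.   ] F [-1.   0.3 -0. ] gap 0.113
tool move m [ 0.0003 -0.0022  0.0483] rotvec [ 0.13 -0.19  0.24]
```

```bash
python3 -m jog '[{"dx":0,"dy":-0.003,"dz":0.004,"rx":0,"ry":0,"rz":0.2,"gripper":255},{"dx":0,"dy":-0.001,"dz":0.004,"rx":0,"ry":0,"rz":0,"gripper":255}]'; python3 s.py 524.5 26.3 48 2.4
python3 - <<'E'
from h import *
c=cap("wrist");cv2.imwrite("pics/w15.png",c["img"])
s=env.state();zt=s["tcp_pos"][2]-12.3+5
im=c["img"]; cv2.imwrite("pics/w15z.png",cv2.resize(im[90:200,90:540],None,fx=1.78,fy=4,interpolation=cv2.INTER_CUBIC))
E
```

```text
time: 18.55
tcp_pos: [524.0, 25.2, 85.2]
orientation: [-0.022, 1.0, 0.001, -0.003]
contact_force: [-0.3, -0.1, -0.9]
finger_gap: 0.107
t18.55 p [524.   25.2  85.2] yaw(y-axis) 2.53 zaxis [-0.007  0.002 -1.   ] F [-0.3 -0.1 -0.9] gap 0.107
tool move m [-0.0008  0.001   0.0372] rotvec [ 0.15 -0.38  0.13]
```

View pics/w15z.png

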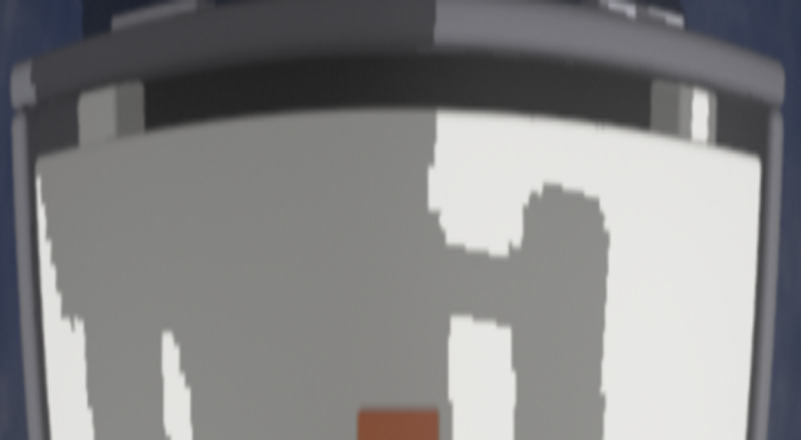

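Run:
```python
from h import *
c=cap("wrist");s=env.state();zt=s["tcp_pos"][2]-12.3+5;print(s["tcp_pos"],zt)
k=lambda u,v:(90+u/1.78,90+v/4)
P=lambda n,u,v,z:print(n,onz(c,*k(u,v),z,True).round(1))
P("rim out L",13,65,74);P("rim out R",783,65,74);P("rim out mid",400,5,74);P("rim in mid",400,48,74)
P("sheet mid",400,108,zt);P("sheet L",37,158,zt);P("sheet R",761,158,zt)
P("wall inL",27,158,74);P("wall inR",770,158,74)
```

```text
[523.63411827  25.11974995  84.82561046] 77.52561046423588
rim out L [ 436.6 -120.4   74. ]
rim out R [424.1 161.8  74. ]
rim out mid [432.2  20.9  74. ]
rim in mid [438.2  21.1  74. ]
sheet mid [446.4  21.5  77.5]
sheet L [ 452.4 -106.5   77.5]
sheet R [441.  150.1  77.5]
wall inL [ 452.4 -114.    74. ]
wall inR [440.4 157.2  74. ]
```

```bash
python3 -m jog '[{"dx":0,"dy":0,"dz":0.008,"rx":0,"ry":-0.3,"rz":0.1,"gripper":255},{"dx":0,"dy":0,"dz":0.008,"rx":0,"ry":0,"rz":0,"gripper":255},{"dx":0,"dy":0,"dz":0.004,"rx":0,"ry":0,"rz":0,"gripper":255}]'; python3 s.py 523 25.1 48 2.4
```

```text
time: 18.9
tcp_pos: [524.6, 25.0, 64.9]
orientation: [-0.021, 1.0, 0.001, 0.001]
contact_force: [0.4, -0.3, -1.5]
finger_gap: 0.109
t18.90 p [524.6  25.   64.9] yaw(y-axis) 2.37 zaxis [ 0.001  0.003 -1.   ] F [ 0.4 -0.3 -1.5] gap 0.109
tool move m [0.0016 0.0001 0.0169] rotvec [ 0.15  0.07 -0.03]
```

```bash
python3 -m jog '[{"dx":0.002,"dy":0,"dz":0.006,"rx":0,"ry":0.1,"rz":0,"gripper":255},{"dx":0,"dy":0,"dz":0.004,"rx":0,"ry":0,"rz":0,"gripper":255},{"dx":0,"dy":0,"dz":0.002,"rx":0,"ry":0,"rz":0,"gripper":255}]'; python3 s.py 523 25.1 48 2.4
```

```text
time: 19.15
tcp_pos: [522.0, 24.8, 50.8]
orientation: [-0.021, 1.0, 0.001, -0.001]
contact_force: [0.3, 1.1, -1.0]
finger_gap: 0.111
t19.15 p [522.   24.8  50.8] yaw(y-axis) 2.36 zaxis [-0.002  0.003 -1.   ] F [ 0.3  1.1 -1. ] gap 0.111
tool move m [-0.0011  0.0002  0.0028] rotvec [ 0.16 -0.1  -0.04]
```

```bash
python3 -m jog '[{"dx":-0.001,"dy":0,"dz":0.002,"rx":0.1,"ry":0,"rz":0,"gripper":255},{"dx":0,"dy":0,"dz":0.0015,"rx":0,"ry":0,"rz":0,"gripper":255}]'; python3 s.py 523 25.1 48 2.4
```

```text
time: 19.32
tcp_pos: [523.1, 24.8, 48.2]
orientation: [-0.021, 1.0, 0.0, -0.001]
contact_force: [-7.3, 0.1, 14.5]
finger_gap: 0.108
t19.32 p [523.1  24.8  48.2] yaw(y-axis) 2.35 zaxis [-0.001  0.001 -1.   ] F [-7.3  0.1 14.5] gap 0.108
tool move m [0.     0.0003 0.0002] rotvec [ 0.04 -0.08 -0.05]
```

```bash
python3 -m jog '[{"dx":0,"dy":0,"dz":-0.001,"rx":0,"ry":0,"rz":0,"gripper":0},{"dx":0,"dy":0,"dz":0,"rx":0,"ry":0,"rz":0,"gripper":0},{"dx":0,"dy":0,"dz":0,"rx":0,"ry":0,"rz":0,"gripper":0},{"dx":0,"dy":0,"dz":0,"rx":0,"ry":0,"rz":0,"gripper":0},{"dx":0,"dy":0,"dz":0,"rx":0,"ry":0,"rz":0,"gripper":0},{"dx":0,"dy":0,"dz":0,"rx":0,"ry":0,"rz":0,"gripper":0},{"dx":0,"dy":0,"dz":-0.02,"rx":0,"ry":0,"rz":0,"gripper":0},{"dx":0,"dy":0,"dz":-0.04,"rx":0,"ry":0,"rz":0,"gripper":0},{"dx":0.02,"dy":0,"dz":-0.035,"rx":0,"ry":0,"rz":0,"gripper":0},{"dx":0.02,"dy":-0.02,"dz":-0.03,"rx":0,"ry":0,"rz":0,"gripper":0}]'
python3 -m jog '[{"dx":0.01,"dy":-0.03,"dz":-0.02,"rx":0,"ry":0,"rz":0,"gripper":0},{"dx":0.01,"dy":-0.03,"dz":-0.02,"rx":0,"ry":0,"rz":0,"gripper":0},{"dx":0,"dy":-0.03,"dz":-0.02,"rx":0,"ry":0,"rz":0,"gripper":0},{"dx":0,"dy":0,"dz":0,"rx":0,"ry":0,"rz":0,"gripper":0}]'
python3 s.py 572 -259 100
python3 - <<'E'
from h import *
c=cap("wrist","w16")
for col in("yellow","blue"):
    for ce,a,b,cn in blobs(c["img"],col,40): print(col,ce.round(0),a,onz(c,*ce,24,True).round(1))
E
```

```text
time: 20.15
tcp_pos: [481.3, 5.1, 169.1]
orientation: [-0.022, 1.0, 0.001, -0.009]
contact_force: [1.3, -0.8, -0.4]
finger_gap: 0.831
time: 20.48
tcp_pos: [464.5, -89.9, 240.9]
orientation: [-0.023, 1.0, -0.001, -0.002]
contact_force: [0.2, -0.8, 0.7]
finger_gap: 0.998
t20.48 p [464.5 -89.9 240.9] yaw(y-axis) 2.69 zaxis [-0.005 -0.002 -1.   ] F [ 0.2 -0.8  0.7] gap 0.998
tool move m [-0.1001 -0.1737  0.1407] rotvec [-0.1  -0.28  0.69]
yellow [109. 128.] 551 [ 405.5 -383.5   24. ]
yellow [192. 243.] 553 [ 571.2 -259.    24. ]
```

View pics/w16.png

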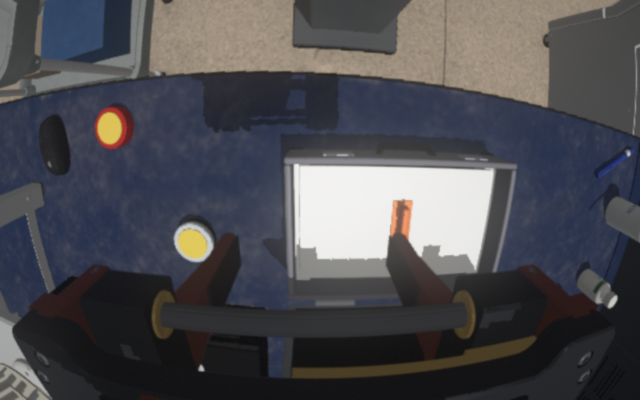

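```bash
python3 -m jog '[{"dx":-0.02,"dy":-0.035,"dz":0,"rx":0,"ry":-0.3,"rz":0.6,"gripper":0},{"dx":-0.02,"dy":-0.035,"dz":0,"rx":0,"ry":0,"rz":0,"gripper":0},{"dx":-0.02,"dy":-0.035,"dz":0,"rx":0,"ry":0,"rz":0,"gripper":0},{"dx":-0.02,"dy":-0.03,"dz":0.01,"rx":0,"ry":0,"rz":0,"gripper":0},{"dx":-0.015,"dy":-0.02,"dz":0.03,"rx":0,"ry":0,"rz":0,"gripper":0},{"dx":0,"dy":0,"dz":0.04,"rx":0,"ry":0,"rz":0,"gripper":0},{"dx":0,"dy":0,"dz":0.03,"rx":0,"ry":0,"rz":0,"gripper":0},{"dx":0,"dy":0,"dz":0,"rx":0,"ry":0,"rz":0,"gripper":0}]'
python3 s.py 571.5 -259 60
```

```text
time: 21.2
tcp_pos: [570.8, -236.3, 116.5]
orientation: [-0.021, 1.0, 0.004, -0.002]
contact_force: [-0.0, -0.9, -1.2]
finger_gap: 1.0
t21.20 p [ 570.8 -236.3  116.5] yaw(y-axis) 2.39 zaxis [-0.003  0.008 -1.   ] F [-0.  -0.9 -1.2] gap 1.0
tool move m [ 0.0001 -0.0231  0.0563] rotvec [ 0.45 -0.18  0.39]
```

```bash
python3 -m jog '[{"dx":0,"dy":-0.023,"dz":0.015,"rx":0.4,"ry":0,"rz":0.4,"gripper":0},{"dx":0,"dy":0,"dz":0.03,"rx":0,"ry":0,"rz":0,"gripper":0},{"dx":0,"dy":0,"dz":0.03,"rx":0,"ry":0,"rz":0,"gripper":0},{"dx":0.002,"dy":0,"dz":0.004,"rx":0,"ry":0,"rz":0,"gripper":0}]'
python3 s.py 571.5 -259 8
python3 - <<'E'
from h import *
c=cap("wrist","w17")
for ce,a,b,cn in blobs(c["img"],"yellow",40): print(ce.round(0),a,onz(c,*ce,24,True).round(1))
E
```

```text
time: 21.53
tcp_pos: [570.6, -254.6, 35.1]
orientation: [-0.019, 1.0, 0.002, -0.003]
contact_force: [-1.2, -0.7, -1.1]
finger_gap: 0.997
t21.53 p [ 570.6 -254.6   35.1] yaw(y-axis) 2.21 zaxis [-0.005  0.004 -1.   ] F [-1.2 -0.7 -1.1] gap 0.997
tool move m [-0.0009 -0.0046  0.0271] rotvec [ 0.22 -0.28  0.21]
[118.   9.] 841 [ 419.1 -386.2   24. ]
[307. 223.] 769 [ 556.5 -260.1   24. ]
[306. 240.] 899 [ 567.3 -260.1   24. ]
```

View pics/w17.png

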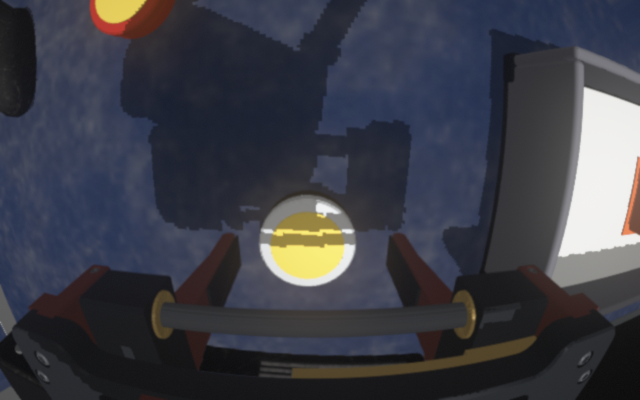

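```bash
python3 -m jog '[{"dx":0,"dy":-0.005,"dz":0.012,"rx":0.2,"ry":-0.2,"rz":0,"gripper":0},{"dx":0,"dy":0,"dz":0.012,"rx":0,"ry":0,"rz":0,"gripper":0},{"dx":0,"dy":0,"dz":0.002,"rx":0,"ry":0,"rz":0,"gripper":0}]' 25
python3 s.py 571.5 -259.5 9
```

```text
time: 21.83
tcp_pos: [574.1, -259.5, 15.9]
orientation: [-0.02, 1.0, -0.002, 0.004]
contact_force: [-0.4, -0.1, -0.3]
finger_gap: 1.0
t21.83 p [ 574.1 -259.5   15.9] yaw(y-axis) 2.34 zaxis [ 0.007 -0.004 -1.   ] F [-0.4 -0.1 -0.3] gap 1.0
tool move m [0.0026 0.0001 0.0069] rotvec [-0.23  0.4   0.34]
```

```bash
python3 -m jog '[{"dx":0.003,"dy":0,"dz":0.005,"rx":-0.2,"ry":0.4,"rz":0.3,"gripper":255},{"dx":0,"dy":0,"dz":0.001,"rx":0,"ry":0,"rz":0,"gripper":255},{"dx":0,"dy":0,"dz":0.001,"rx":0,"ry":0,"rz":0,"gripper":255},{"dx":0,"dy":0,"dz":0,"rx":0,"ry":0,"rz":0,"gripper":255},{"dx":0,"dy":0,"dz":0,"rx":0,"ry":0,"rz":0,"gripper":255},{"dx":0,"dy":0,"dz":0,"rx":0,"ry":0,"rz":0,"gripper":255}]' 25
python3 s.py 571.5 -259.5 9
```

```text
time: 22.33
tcp_pos: [572.9, -260.3, 12.7]
orientation: [-0.018, 1.0, -0.001, 0.002]
contact_force: [0.1, 0.1, -1.0]
finger_gap: 0.689
t22.33 p [ 572.9 -260.3   12.7] yaw(y-axis) 2.02 zaxis [ 0.005 -0.003 -1.   ] F [ 0.1  0.1 -1. ] gap 0.689
tool move m [0.0014 0.0008 0.0037] rotvec [-0.17  0.28  0.02]
```

```bash
python3 -m jog '[{"dx":0,"dy":0,"dz":-0.03,"rx":-0.2,"ry":0.3,"rz":0,"gripper":255},{"dx":0,"dy":0,"dz":-0.04,"rx":0,"ry":0,"rz":0,"gripper":255},{"dx":0.01,"dy":0,"dz":-0.04,"rx":0,"ry":0,"rz":0,"gripper":255},{"dx":0.015,"dy":0.02,"dz":-0.03,"rx":0,"ry":0,"rz":0,"gripper":255},{"dx":0.015,"dy":0.035,"dz":0,"rx":0,"ry":0,"rz":0,"gripper":255},{"dx":0.008,"dy":0.04,"dz":0,"rx":0,"ry":0,"rz":0,"gripper":255},{"dx":0,"dy":0.04,"dz":0,"rx":0,"ry":0,"rz":0,"gripper":255},{"dx":0,"dy":0.04,"dz":0,"rx":0,"ry":0,"rz":0,"gripper":255},{"dx":0,"dy":0.03,"dz":0,"rx":0,"ry":0,"rz":0,"gripper":255},{"dx":0,"dy":0,"dz":0,"rx":0,"ry":0,"rz":0,"gripper":255}]'
python3 s.py 527 -46.5 100 2.4
```

```text
time: 23.17
tcp_pos: [514.6, -51.7, 161.7]
orientation: [-0.014, 1.0, 0.001, 0.001]
contact_force: [-0.3, -0.4, -1.1]
finger_gap: 0.685
t23.17 p [514.6 -51.7 161.7] yaw(y-axis) 1.59 zaxis [ 0.003  0.003 -1.   ] F [-0.3 -0.4 -1.1] gap 0.685
tool move m [-0.0124  0.0047  0.0618] rotvec [ 0.15  0.16 -0.81]
```

```bash
python3 -m jog '[{"dx":-0.01,"dy":0.003,"dz":0.02,"rx":0.1,"ry":0.2,"rz":-0.8,"gripper":255},{"dx":0,"dy":0,"dz":0.03,"rx":0,"ry":0,"rz":0,"gripper":255},{"dx":0,"dy":0,"dz":0.015,"rx":0,"ry":0,"rz":0,"gripper":255},{"dx":0,"dy":0,"dz":0,"rx":0,"ry":0,"rz":0,"gripper":255}]'
python3 s.py 527 -46.5 54 2.4
python3 - <<'E'
from h import *
c=cap("wrist","w18")
E
```

```text
time: 23.5
tcp_pos: [526.8, -46.4, 99.0]
orientation: [-0.024, 1.0, -0.001, 0.004]
contact_force: [-0.6, 0.3, -1.2]
finger_gap: 0.684
t23.50 p [526.8 -46.4  99. ] yaw(y-axis) 2.76 zaxis [ 0.008 -0.001 -1.   ] F [-0.6  0.3 -1.2] gap 0.684
tool move m [0.0002 0.     0.045 ] rotvec [-0.1   0.46  0.37]
```

View pics/w18.png

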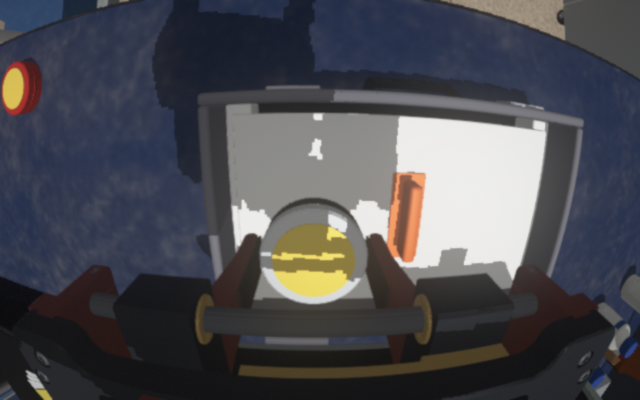

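```bash
python3 -m jog '[{"dx":0,"dy":-0.002,"dz":0.012,"rx":0,"ry":0.5,"rz":0.4,"gripper":255},{"dx":0.001,"dy":0,"dz":0.014,"rx":0,"ry":0.1,"rz":0,"gripper":255},{"dx":0.001,"dy":0,"dz":0.01,"rx":0,"ry":0.1,"rz":0,"gripper":255}]'
python3 s.py 527 -47 54 2.4
```

```text
time: 23.8
tcp_pos: [528.0, -50.6, 67.4]
orientation: [-0.019, 1.0, -0.002, 0.002]
contact_force: [0.2, -0.2, -1.7]
finger_gap: 0.692
t23.80 p [528.  -50.6  67.4] yaw(y-axis) 2.23 zaxis [ 0.004 -0.004 -1.   ] F [ 0.2 -0.2 -1.7] gap 0.692
tool move m [0.0009 0.0037 0.0134] rotvec [-0.23  0.22 -0.17]
```

```bash
python3 -m jog '[{"dx":0.001,"dy":0.004,"dz":0.006,"rx":-0.2,"ry":0.2,"rz":-0.1,"gripper":255},{"dx":0,"dy":0,"dz":0.003,"rx":0,"ry":0,"rz":0,"gripper":255},{"dx":0,"dy":0,"dz":0.003,"rx":0,"ry":0,"rz":0,"gripper":255}]'
python3 s.py 527 -47 54 2.4
```

```text
time: 24.05
tcp_pos: [525.9, -47.0, 52.7]
orientation: [-0.02, 1.0, 0.0, -0.001]
contact_force: [-5.4, -1.0, 22.6]
finger_gap: 0.687
t24.05 p [525.9 -47.   52.7] yaw(y-axis) 2.27 zaxis [-0.002  0.    -1.   ] F [-5.4 -1.  22.6] gap 0.687
tool move m [-0.0011 -0.0001 -0.0013] rotvec [ 0.01 -0.14 -0.13]
```

```bash
python3 -m jog '[{"dx":0,"dy":0,"dz":-0.002,"rx":0,"ry":0,"rz":0,"gripper":0},{"dx":0,"dy":0,"dz":0,"rx":0,"ry":0,"rz":0,"gripper":0},{"dx":0,"dy":0,"dz":0,"rx":0,"ry":0,"rz":0,"gripper":0},{"dx":0,"dy":0,"dz":0,"rx":0,"ry":0,"rz":0,"gripper":0},{"dx":0,"dy":0,"dz":-0.02,"rx":0,"ry":0,"rz":0,"gripper":0},{"dx":0,"dy":0,"dz":-0.04,"rx":0,"ry":0,"rz":0,"gripper":0},{"dx":0.01,"dy":0.01,"dz":-0.04,"rx":0,"ry":0,"rz":0,"gripper":0},{"dx":0.02,"dy":0.02,"dz":-0.03,"rx":0,"ry":0,"rz":0,"gripper":0},{"dx":0.02,"dy":0.02,"dz":-0.03,"rx":0,"ry":0,"rz":0,"gripper":0},{"dx":0.02,"dy":0.02,"dz":-0.03,"rx":0,"ry":0,"rz":0,"gripper":0}]'
python3 -m jog '[{"dx":0.01,"dy":0,"dz":-0.04,"rx":0,"ry":0,"rz":0,"gripper":255},{"dx":0,"dy":0,"dz":-0.04,"rx":0,"ry":0,"rz":0,"gripper":255},{"dx":0,"dy":0,"dz":-0.04,"rx":0,"ry":0,"rz":0,"gripper":255},{"dx":0,"dy":0,"dz":0,"rx":0,"ry":0,"rz":0,"gripper":255}]' 10
python3 s.py 660 25 330
python3 - <<'E'
from h import *
c=cap("wrist","w19")
c=cap("top","t19")
c=cap("side");cv2.imwrite("pics/s19.png",cv2.resize(c["img"][120:260,250:390],None,fx=4,fy=4,interpolation=cv2.INTER_CUBIC))
E
```

```text
time: 24.88
tcp_pos: [451.2, 19.1, 243.3]
orientation: [-0.017, 1.0, 0.001, -0.008]
contact_force: [1.1, 0.7, 0.6]
finger_gap: 0.998
time: 25.22
tcp_pos: [438.3, 22.3, 375.7]
orientation: [-0.02, 1.0, 0.001, -0.001]
contact_force: [0.8, -0.4, 0.8]
finger_gap: 0.736
t25.22 p [438.3  22.3 375.7] yaw(y-axis) 2.29 zaxis [-0.002  0.002 -1.   ] F [ 0.8 -0.4  0.8] gap 0.736
tool move m [-0.2217 -0.0063  0.0451] rotvec [ 0.13 -0.14  0.29]
```

View pics/w19.png

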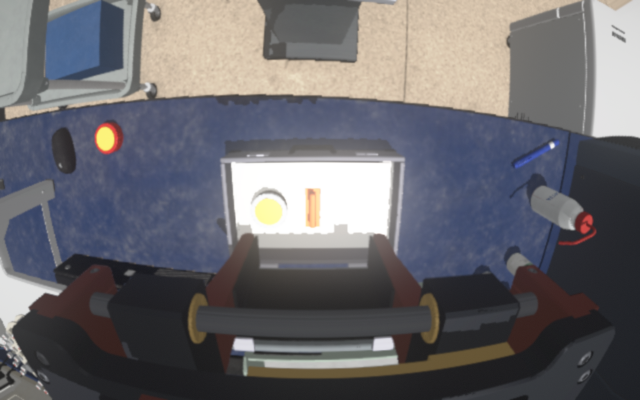

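View pics/s19.png

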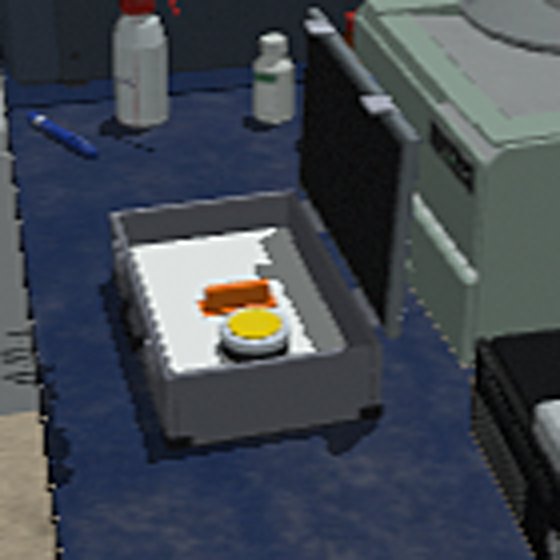

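Run:
```python
from h import *
w=cap("wrist");t=cap("top");s=cap("side")
def tri(a,b):
    o1,d1=ray(*a);o2,d2=ray(*b);d1/=np.linalg.norm(d1);d2/=np.linalg.norm(d2)
    A=np.stack([d1,-d2],1);k=np.linalg.lstsq(A,o2-o1,rcond=None)[0]
    p,q=o1+k[0]*d1,o2+k[1]*d2; return ((p+q)/2).round(1),np.linalg.norm(p-q).round(1)
print("near corner",tri((s,351.7,154.8),(t,351.4,158)))
for ce,a,b,cn in blobs(w["img"],"yellow",40): print("yellow",ce.round(0),onz(w,*ce,65,True).round(1))
k=t["img"][120:250,250:380];cv2.imwrite("pics/t20.png",cv2.resize(k,None,fx=5,fy=5,interpolation=cv2.INTER_CUBIC))
cv2.imwrite("pics/s20.png",cv2.resize(s["img"][110:210,310:400],None,fx=6,fy=6,interpolation=cv2.INTER_CUBIC))
cv2.imwrite("pics/w20.png",cv2.resize(w["img"][140:270,210:420],None,fx=3.8,fy=3.8,interpolation=cv2.INTER_CUBIC))
```

```text
near corner (array([ 636.3, -114.7,  257.9]), np.float64(3.3))
```

View pics/t20.png

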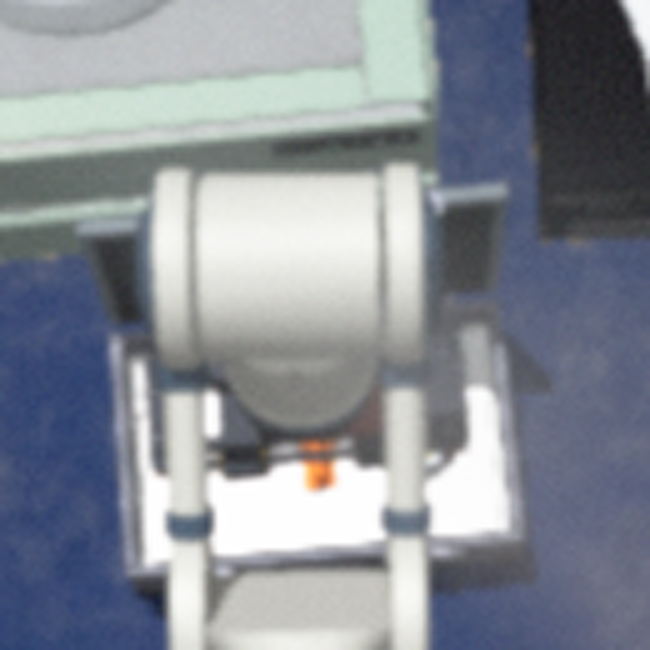

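View pics/s20.png

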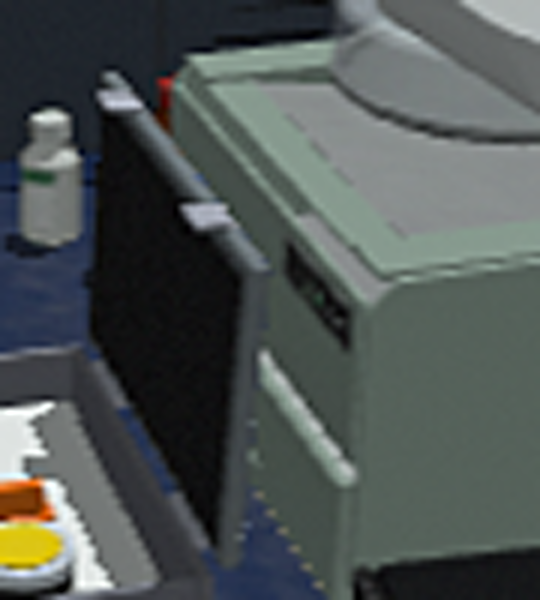

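View pics/w20.png

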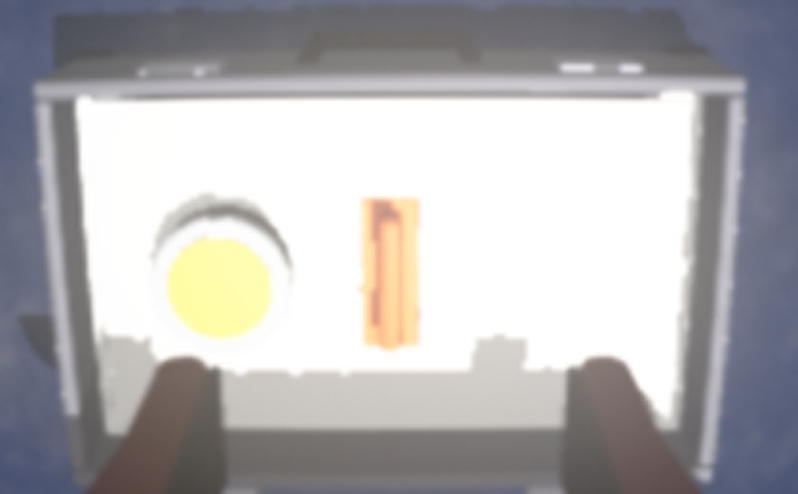

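```bash
python3 -m jog '[{"dx":-0.035,"dy":0,"dz":0.005,"rx":0,"ry":0,"rz":0,"gripper":255},{"dx":-0.035,"dy":0,"dz":0.01,"rx":0,"ry":0,"rz":0,"gripper":255},{"dx":-0.035,"dy":0,"dz":0.01,"rx":0,"ry":0,"rz":0,"gripper":255},{"dx":-0.035,"dy":0,"dz":0.01,"rx":0,"ry":0,"rz":0,"gripper":255},{"dx":-0.03,"dy":0,"dz":0.0,"rx":0,"ry":0,"rz":0,"gripper":255},{"dx":0,"dy":0,"dz":0,"rx":0,"ry":0,"rz":0,"gripper":255}]'
python3 s.py 665 25 320
```

```text
time: 26.02
tcp_pos: [611.3, 28.4, 314.0]
orientation: [-0.019, 1.0, 0.002, -0.017]
contact_force: [0.2, -0.1, -1.4]
finger_gap: 0.018
t26.02 p [611.3  28.4 314. ] yaw(y-axis) 2.16 zaxis [-0.033  0.003 -0.999] F [ 0.2 -0.1 -1.4] gap 0.018
tool move m [-0.0533 -0.0054 -0.0078] rotvec [ 0.23 -1.89  0.17]
```

```bash
python3 -m jog '[{"dx":-0.015,"dy":-0.003,"dz":-0.01,"rx":0.2,"ry":-1.9,"rz":0,"gripper":255},{"dx":-0.02,"dy":0,"dz":-0.004,"rx":0,"ry":0,"rz":0,"gripper":255},{"dx":-0.018,"dy":0,"dz":-0.004,"rx":0,"ry":0,"rz":0,"gripper":255},{"dx":0,"dy":0,"dz":0,"rx":0,"ry":0,"rz":0,"gripper":255}]'
python3 s.py 667 25 240
python3 - <<'E'
from h import *
c=cap("wrist","w21")
c=cap("side");cv2.imwrite("pics/s21.png",cv2.resize(c["img"][60:210,260:410],None,fx=4,fy=4,interpolation=cv2.INTER_CUBIC))
E
```

```text
time: 26.35
tcp_pos: [665.7, 26.9, 318.9]
orientation: [-0.019, 1.0, 0.0, -0.01]
contact_force: [-1.2, -0.6, -1.4]
finger_gap: 0.009
t26.35 p [665.7  26.9 318.9] yaw(y-axis) 2.13 zaxis [-0.02   0.001 -1.   ] F [-1.2 -0.6 -1.4] gap 0.009
tool move m [-0.0029 -0.002   0.0788] rotvec [ 0.08 -1.16  0.13]
```

View pics/w21.png

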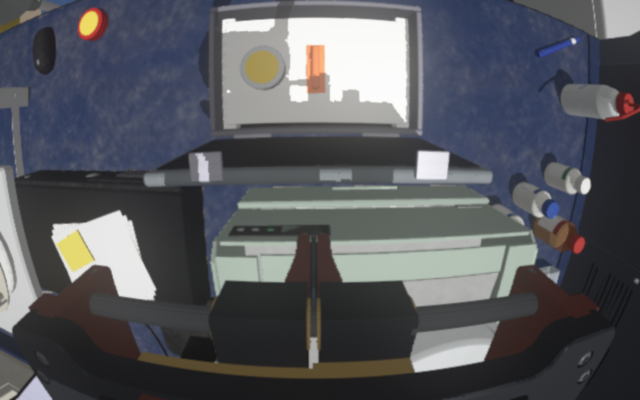

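View pics/s21.png

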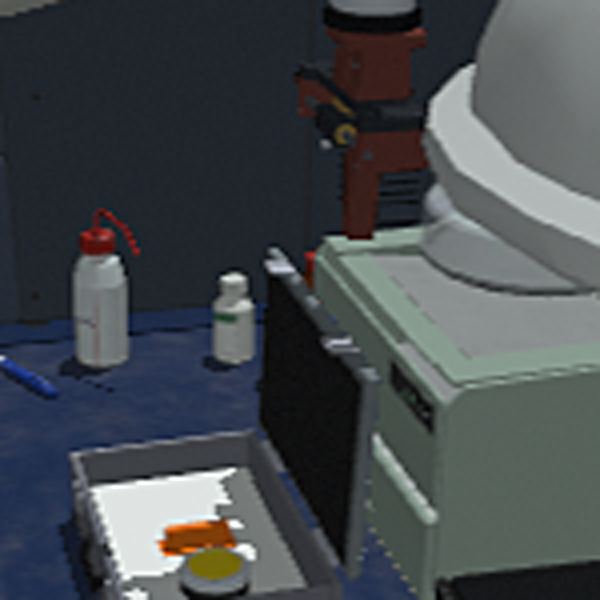

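Run:
```python
from h import *
w=cap("wrist");print(env.state()["tcp_pos"].round(1))
for q,zs in(((330,183),(250,260)),((330,168),(260,265)),((400,190),(100,200)),((400,207),(150,200,240)),((400,237),(200,240))):
    print(q,[(z,onz(w,*q,z,True)[:2].round(0)) for z in zs])
t=cap("top");s=cap("side")
def tri(a,b):
    o1,d1=ray(*a);o2,d2=ray(*b);d1/=np.linalg.norm(d1);d2/=np.linalg.norm(d2)
    k=np.linalg.lstsq(np.stack([d1,-d2],1),o2-o1,rcond=None)[0]
    p,q=o1+k[0]*d1,o2+k[1]*d2; return ((p+q)/2).round(1),np.linalg.norm(p-q).round(1)
print("printer corner",tri((s,260+440/4,60+405/4),(t,250+430/5,120+105/5)))
```

```text
[663.6  26.9 321. ]
(330, 183) [(250, array([638.,  38.])), (260, array([636.,  37.]))]
(330, 168) [(260, array([624.,  37.])), (265, array([624.,  36.]))]
(400, 190) [(100, array([678., 141.])), (200, array([654., 110.]))]
(400, 207) [(150, array([686., 128.])), (200, array([671., 112.])), (240, array([659.,  99.]))]
(400, 237) [(200, array([703., 116.])), (240, array([686., 103.]))]
printer corner (array([717.1, -68.2, 205.5]), np.float64(9.6))
```

```bash
python3 -m jog '[{"dx":-0.004,"dy":-0.002,"dz":0.02,"rx":0.1,"ry":-1.2,"rz":0.1,"gripper":255},{"dx":0,"dy":0,"dz":0.03,"rx":0,"ry":0,"rz":0,"gripper":255},{"dx":0,"dy":0,"dz":0.025,"rx":0,"ry":0,"rz":0,"gripper":255},{"dx":0,"dy":0,"dz":0,"rx":0,"ry":0,"rz":0,"gripper":255}]'
python3 s.py 660 25 238 2.35
```

```text
time: 26.93
tcp_pos: [665.0, 25.1, 251.9]
orientation: [-0.018, 1.0, -0.0, 0.009]
contact_force: [0.3, 0.5, -2.1]
finger_gap: 0.002
t26.93 p [665.   25.1 251.9] yaw(y-axis) 2.05 zaxis [ 0.017 -0.001 -1.   ] F [ 0.3  0.5 -2.1] gap 0.002
tool move m [0.0053 0.     0.0138] rotvec [-0.07  0.98 -0.3 ]
```

```bash
python3 -m jog '[{"dx":0.002,"dy":0,"dz":0.012,"rx":0,"ry":1,"rz":-0.3,"gripper":255},{"dx":0.004,"dy":0,"dz":0.006,"rx":0,"ry":0.2,"rz":0,"gripper":255},{"dx":0.006,"dy":0,"dz":0.002,"rx":0,"ry":0,"rz":0,"gripper":255}]'
python3 s.py 650 25 236 2.35
python3 -m jog '[{"dx":0.006,"dy":0,"dz":0.001,"rx":0,"ry":0,"rz":0,"gripper":255},{"dx":0.006,"dy":0,"dz":0.001,"rx":0,"ry":0,"rz":0,"gripper":255}]'
python3 s.py 650 25 236 2.35
```

```text
time: 27.18
tcp_pos: [651.6, 24.7, 234.7]
orientation: [-0.021, 1.0, -0.001, -0.001]
contact_force: [-0.2, -0.7, -0.7]
finger_gap: -0.0
t27.18 p [651.6  24.7 234.7] yaw(y-axis) 2.39 zaxis [-0.002 -0.002 -1.   ] F [-0.2 -0.7 -0.7] gap -0.0
tool move m [ 0.0016  0.0004 -0.0013] rotvec [-0.09 -0.11  0.04]
time: 27.35
tcp_pos: [641.2, 24.2, 235.3]
orientation: [-0.021, 1.0, -0.001, 0.003]
contact_force: [5.5, 0.4, -0.2]
finger_gap: 0.006
t27.35 p [641.2  24.2 235.3] yaw(y-axis) 2.4 zaxis [ 0.006 -0.002 -1.   ] F [ 5.5  0.4 -0.2] gap 0.006
tool move m [-0.0088  0.0004 -0.0007] rotvec [-0.1   0.36  0.05]
```

```bash
python3 -m jog '[{"dx":0.006,"dy":0,"dz":0,"rx":0,"ry":0.3,"rz":0,"gripper":255},{"dx":0.006,"dy":0,"dz":0,"rx":0,"ry":0,"rz":0,"gripper":255},{"dx":0.006,"dy":0,"dz":0,"rx":0,"ry":0,"rz":0,"gripper":255},{"dx":0.006,"dy":0,"dz":0,"rx":0,"ry":0,"rz":0,"gripper":255},{"dx":0.006,"dy":0,"dz":0,"rx":0,"ry":0,"rz":0,"gripper":255}]'
python3 s.py 600 25 234 2.35
```

```text
time: 27.77
tcp_pos: [615.5, 23.1, 239.5]
orientation: [-0.021, 1.0, -0.001, 0.011]
contact_force: [5.7, 0.8, -2.1]
finger_gap: 0.005
t27.77 p [615.5  23.1 239.5] yaw(y-axis) 2.45 zaxis [ 0.022 -0.001 -1.   ] F [ 5.7  0.8 -2.1] gap 0.005
tool move m [0.0156 0.0025 0.0052] rotvec [-0.12  1.24  0.1 ]
```

```bash
python3 -m jog '[{"dx":0.006,"dy":0,"dz":0.003,"rx":0,"ry":0.8,"rz":0,"gripper":255},{"dx":0.006,"dy":0,"dz":0.003,"rx":0,"ry":0.8,"rz":0,"gripper":255},{"dx":0.006,"dy":0,"dz":0.002,"rx":0,"ry":0.4,"rz":0,"gripper":255},{"dx":0.006,"dy":0,"dz":0.002,"rx":0,"ry":0.3,"rz":0,"gripper":255},{"dx":0.006,"dy":0,"dz":0.002,"rx":0,"ry":0.3,"rz":0,"gripper":255}]'
python3 s.py 570 25 220 2.35
python3 - <<'E'
from h import *
c=cap("side");cv2.imwrite("pics/s22.png",cv2.resize(c["img"][60:210,260:410],None,fx=4,fy=4,interpolation=cv2.INTER_CUBIC))
E
```

```text
time: 28.18
tcp_pos: [590.3, 22.0, 236.8]
orientation: [-0.022, 1.0, -0.001, 0.001]
contact_force: [5.1, 1.0, -2.7]
finger_gap: 0.004
t28.18 p [590.3  22.  236.8] yaw(y-axis) 2.48 zaxis [ 0.002 -0.003 -1.   ] F [ 5.1  1.  -2.7] gap 0.004
tool move m [0.0202 0.0039 0.0168] rotvec [-0.17  0.12  0.13]
```

View pics/s22.png

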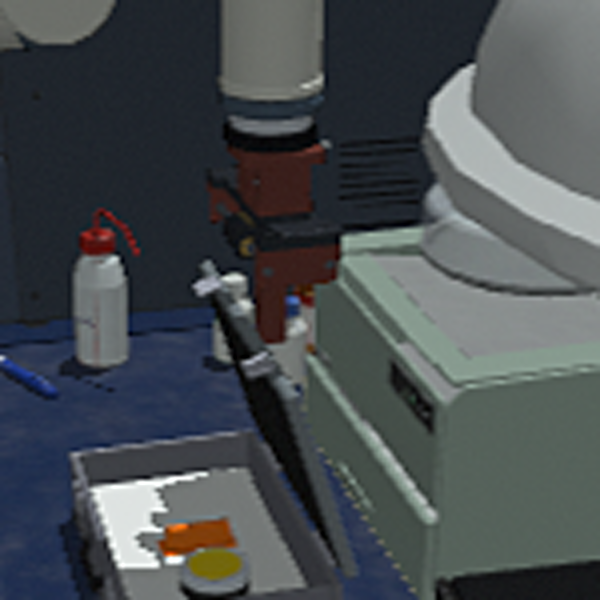

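```bash
python3 -m jog '[{"dx":0.006,"dy":0.001,"dz":0.004,"rx":0,"ry":0.4,"rz":0,"gripper":255},{"dx":0.006,"dy":0.001,"dz":0.004,"rx":0,"ry":0.3,"rz":0,"gripper":255},{"dx":0.006,"dy":0.001,"dz":0.004,"rx":0,"ry":0.3,"rz":0,"gripper":255},{"dx":0.006,"dy":0,"dz":0.004,"rx":0,"ry":0.3,"rz":0,"gripper":255},{"dx":0.006,"dy":0,"dz":0.005,"rx":0,"ry":0.3,"rz":0,"gripper":255},{"dx":0.006,"dy":0,"dz":0.005,"rx":0,"ry":0.3,"rz":0,"gripper":255}]'
python3 s.py 550 25 210 2.35
```

```text
time: 28.73
tcp_pos: [554.3, 22.1, 220.0]
orientation: [-0.021, 1.0, -0.003, -0.007]
contact_force: [1.5, -0.7, 4.1]
finger_gap: 0.008
t28.73 p [554.3  22.1 220. ] yaw(y-axis) 2.39 zaxis [-0.014 -0.007 -1.   ] F [ 1.5 -0.7  4.1] gap 0.008
tool move m [0.0041 0.0031 0.01  ] rotvec [-0.36 -0.81  0.04]
```

```bash
python3 -m jog '[{"dx":0.005,"dy":0.001,"dz":0.004,"rx":-0.2,"ry":-0.5,"rz":0,"gripper":255},{"dx":0.005,"dy":0.001,"dz":0.004,"rx":0,"ry":0,"rz":0,"gripper":255},{"dx":0.005,"dy":0,"dz":0.004,"rx":0,"ry":0,"rz":0,"gripper":255},{"dx":0.005,"dy":0,"dz":0.005,"rx":0,"ry":0,"rz":0,"gripper":255},{"dx":0.005,"dy":0,"dz":0.005,"rx":0,"ry":0,"rz":0,"gripper":255},{"dx":0.005,"dy":0,"dz":0.005,"rx":0,"ry":0,"rz":0,"gripper":255}]'
python3 s.py 520 25 195 2.35
python3 - <<'E'
from h import *
c=cap("side");cv2.imwrite("pics/s23.png",cv2.resize(c["img"][60:210,260:410],None,fx=4,fy=4,interpolation=cv2.INTER_CUBIC))
E
```

```text
time: 29.23
tcp_pos: [518.5, 23.1, 189.3]
orientation: [-0.021, 1.0, -0.001, -0.006]
contact_force: [0.4, -0.5, 3.4]
finger_gap: 0.002
t29.23 p [518.5  23.1 189.3] yaw(y-axis) 2.42 zaxis [-0.012 -0.003 -1.   ] F [ 0.4 -0.5  3.4] gap 0.002
tool move m [-0.0015  0.0018 -0.0057] rotvec [-0.12 -0.68  0.07]
```

View pics/s23.png

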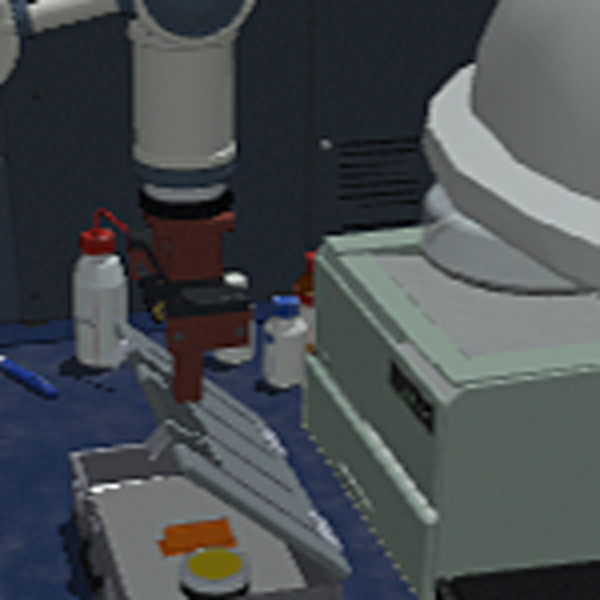

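```bash
python3 -m jog '[{"dx":0.004,"dy":0,"dz":0.004,"rx":0,"ry":-0.5,"rz":0,"gripper":255},{"dx":0.004,"dy":0,"dz":0.005,"rx":0,"ry":0,"rz":0,"gripper":255},{"dx":0.004,"dy":0,"dz":0.005,"rx":0,"ry":0,"rz":0,"gripper":255},{"dx":0.003,"dy":0,"dz":0.005,"rx":0,"ry":0,"rz":0,"gripper":255},{"dx":0.003,"dy":0,"dz":0.005,"rx":0,"ry":0,"rz":0,"gripper":255}]'
python3 s.py 500 25 165 2.35
```

```text
time: 29.7
tcp_pos: [496.7, 22.5, 160.6]
orientation: [-0.021, 1.0, -0.001, -0.005]
contact_force: [-0.3, -0.7, 1.3]
finger_gap: 0.002
t29.70 p [496.7  22.5 160.6] yaw(y-axis) 2.44 zaxis [-0.009 -0.002 -1.   ] F [-0.3 -0.7  1.3] gap 0.002
tool move m [-0.0034  0.0023 -0.0044] rotvec [-0.07 -0.54  0.09]
```

```bash
python3 -m jog '[{"dx":0.003,"dy":0,"dz":0.004,"rx":0,"ry":-0.4,"rz":0,"gripper":255},{"dx":0.002,"dy":0,"dz":0.005,"rx":0,"ry":0,"rz":0,"gripper":255},{"dx":0.002,"dy":0,"dz":0.005,"rx":0,"ry":0,"rz":0,"gripper":255},{"dx":0.002,"dy":0,"dz":0.005,"rx":0,"ry":0,"rz":0,"gripper":255}]'
python3 s.py 485 25 135 2.35
python3 - <<'E'
from h import *
c=cap("side");cv2.imwrite("pics/s24.png",cv2.resize(c["img"][60:210,260:410],None,fx=4,fy=4,interpolation=cv2.INTER_CUBIC))
E
```

```text
time: 30.03
tcp_pos: [485.9, 22.3, 138.7]
orientation: [-0.021, 1.0, -0.0, -0.002]
contact_force: [-1.2, 0.7, 1.2]
finger_gap: 0.009
t30.03 p [485.9  22.3 138.7] yaw(y-axis) 2.45 zaxis [-0.004 -0.001 -1.   ] F [-1.2  0.7  1.2] gap 0.009
tool move m [0.0007 0.0028 0.0037] rotvec [-0.04 -0.24  0.1 ]
```

View pics/s24.png

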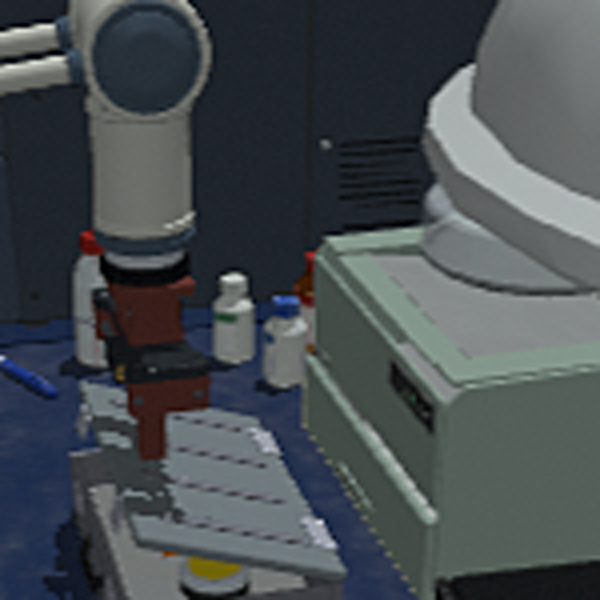

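```bash
python3 -m jog '[{"dx":0.002,"dy":0,"dz":0.005,"rx":0,"ry":0,"rz":0,"gripper":255},{"dx":0.001,"dy":0,"dz":0.005,"rx":0,"ry":0,"rz":0,"gripper":255},{"dx":0.001,"dy":0,"dz":0.005,"rx":0,"ry":0,"rz":0,"gripper":255},{"dx":0.001,"dy":0,"dz":0.005,"rx":0,"ry":0,"rz":0,"gripper":255},{"dx":0.001,"dy":0,"dz":0.005,"rx":0,"ry":0,"rz":0,"gripper":255}]'
python3 s.py 475 25 90 2.35
```

```text
time: 30.5
tcp_pos: [478.5, 22.1, 110.1]
orientation: [-0.021, 1.0, -0.0, -0.003]
contact_force: [-0.1, 0.6, 1.2]
finger_gap: 0.005
t30.50 p [478.5  22.1 110.1] yaw(y-axis) 2.45 zaxis [-0.006 -0.001 -1.   ] F [-0.1  0.6  1.2] gap 0.005
tool move m [0.0032 0.0031 0.0202] rotvec [-0.02 -0.36  0.1 ]
```

```bash
python3 -m jog '[{"dx":0.001,"dy":0,"dz":0.004,"rx":0,"ry":0,"rz":0,"gripper":255},{"dx":0.001,"dy":0,"dz":0.004,"rx":0,"ry":0,"rz":0,"gripper":255},{"dx":0,"dy":0,"dz":0.004,"rx":0,"ry":0,"rz":0,"gripper":255}]'
python3 s.py 475 25 90 2.35
```

```text
time: 30.75
tcp_pos: [476.1, 22.0, 96.2]
orientation: [-0.021, 1.0, -0.0, -0.003]
contact_force: [-0.2, -0.7, 0.7]
finger_gap: 0.005
t30.75 p [476.1  22.   96.2] yaw(y-axis) 2.46 zaxis [-0.007 -0.001 -1.   ] F [-0.2 -0.7  0.7] gap 0.005
tool move m [0.0009 0.0031 0.0062] rotvec [-0.02 -0.38  0.11]
```

```bash
python3 -m jog '[{"dx":0,"dy":0,"dz":0.003,"rx":0,"ry":0,"rz":0,"gripper":255},{"dx":0,"dy":0,"dz":0.003,"rx":0,"ry":0,"rz":0,"gripper":255}]'
python3 -m jog '[{"dx":0,"dy":0,"dz":0.002,"rx":0,"ry":0,"rz":0,"gripper":255},{"dx":0,"dy":0,"dz":0.002,"rx":0,"ry":0,"rz":0,"gripper":255}]'
```

```text
time: 30.92
tcp_pos: [475.6, 22.0, 89.1]
orientation: [-0.021, 1.0, -0.0, -0.004]
contact_force: [-1.3, 0.1, 0.6]
finger_gap: 0.005
time: 31.08
tcp_pos: [475.5, 22.0, 86.2]
orientation: [-0.021, 1.0, -0.0, -0.004]
contact_force: [-8.3, 0.7, 22.1]
finger_gap: 0.004
```

The lid is pressed down: 22 N at z = 86 mm, which is exactly the rim height plus the lid thickness. I'll back off and check.

```bash
python3 -m jog '[{"dx":0,"dy":0,"dz":0.001,"rx":0,"ry":0,"rz":0,"gripper":255},{"dx":0,"dy":0,"dz":-0.01,"rx":0,"ry":0,"rz":0,"gripper":255},{"dx":0,"dy":0,"dz":-0.03,"rx":0,"ry":0,"rz":0,"gripper":255},{"dx":0,"dy":0,"dz":-0.04,"rx":0,"ry":0,"rz":0,"gripper":255},{"dx":0,"dy":0,"dz":-0.04,"rx":0,"ry":0,"rz":0,"gripper":255},{"dx":0.02,"dy":0,"dz":-0.03,"rx":0,"ry":0,"rz":0,"gripper":255},{"dx":0.02,"dy":0,"dz":-0.03,"rx":0,"ry":0,"rz":0,"gripper":255},{"dx":0,"dy":0,"dz":0,"rx":0,"ry":0,"rz":0,"gripper":255}]'
python3 - <<'E'
from h import *
c=cap("side");cv2.imwrite("pics/s25.png",cv2.resize(c["img"][120:260,250:390],None,fx=4,fy=4,interpolation=cv2.INTER_CUBIC))
c=cap("wrist","w25")
E
```

```text
time: 31.75
tcp_pos: [434.5, 20.5, 274.4]
orientation: [-0.022, 1.0, -0.0, -0.006]
contact_force: [-0.2, 0.4, 0.4]
finger_gap: 0.009
```

View pics/s25.png

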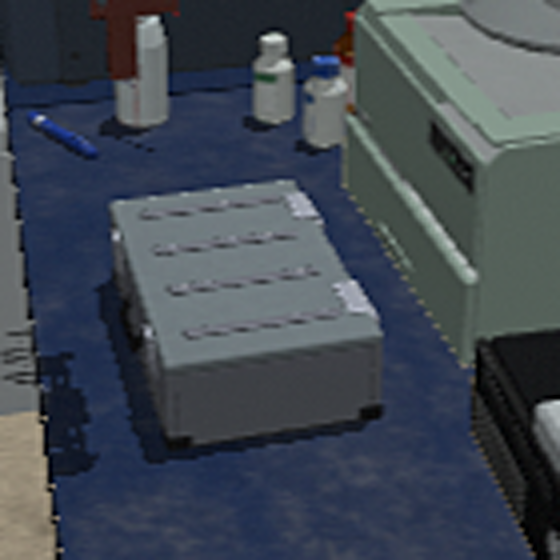

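View pics/w25.png

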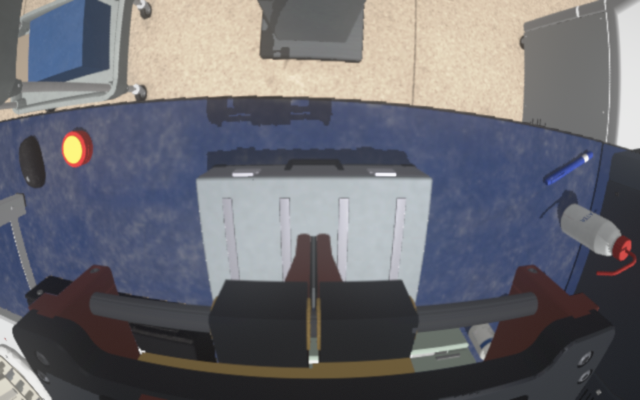

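Run:
```python
from bench import env
print(env.finish_job(), env.state()["time"])
```

```text
the job is handed in; nothing more can be done
the job is handed in; nothing more can be done
```

The transport case is packed, the lid is shut, and I handed the job in at about 32 s of the 208 s allowed.

**Packing:** Only two blue cases and one yellow were present. I laid both blues on the floor and the separator on the ledges with the rib up. The yellow then went on the sheet, sticker up. The red case with the yellow centre and the bystanders were left alone.

**Lid:** I pushed it down with the closed fingers at about 0.6 rad/s, worked out from the tool path because I had no direct reading of the lid angle.

**Last checks:**
- **Blue cases:** before the sheet went in, the wrist view put them at about (527, -28) and (524, 68) mm, flat on the floor.
- **Separator:** it touched down at the expected ledge height, with 7 to 8 mm gaps measured to the walls on three sides just before lowering.
- **Yellow case:** it touched down at the expected sheet height and looked flat in the pictures. My colour mask missed it in the last view, so its final position was checked only by eye.
- **Lid:** it stopped at z = 86 mm, which is wall height plus lid thickness. The side view shows it flush, with the arm clear above.

**Disagreements:** the case's outer rim measured about 2 to 5% short in the wrist view. I therefore aligned the sheet on its visible gaps to the case walls instead. The arm also drifted a few millimetres and tilted slightly while holding still, which I corrected as I went.

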